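# Restock the sprung test-cartridge feeder from an interlocked parts chest

### The job

Load every white test cartridge into the sprung feeder, laid flat one on top of another, pushing each down until both catches snap out over it: there is one on the desk, one or two in the open left drawer of the chest and one or two in the right drawer. The chest lets only one drawer open at a time, so push the left drawer fully home before you pull the right one well out, and never force it; finish with all cartridges latched in the feeder and both drawers fully shut, leaving the bottle, the bit case and the screwdriver where they are.

Things in the scene. Friction and masses are not known exactly. Their poses are not given: they have to be found in the camera images.
- chest: low grey steel parts chest, fixed to the desk, 190 x 400 x 70 mm (depth x, width y, height); origin: centre of its underside; two drawers side by side open along its -x, towards the robot. A hidden interlock: while one drawer is out, even 1 cm, the other stays locked, moving only a few mm; it is freed when the first is fully home
- left_drawer (a joint): opening of the left (+y) drawer, m: 0 shut, 0.14 fully out; about 2 N friction. Starts open. Its front is a 15 mm thick panel, top 68 mm above the desk, whose rear face is 95 mm before the chest's origin when shut
- right_drawer (a joint): opening of the right (-y) drawer, as the left one. Starts shut and locked, with one or two cartridges inside near its front (centres about 60 to 72 mm behind the panel's rear face)
- left_floor (a point): centre of the left drawer's inner floor, 19 mm above the desk; moves with the drawer. Inside 160 x 157 mm (x, y), walls 5 mm thick, 33 mm high above this floor; the rear part stays under the chest's top
- right_floor (a point): the same of the right drawer
- left_handle (a point): middle of the left drawer's handle: a round bar 11 mm thick, 100 mm long along the chest's y, its centre 35 mm in front of the panel's outer face (29 mm clear gap) and 48 mm above the desk; moves with the drawer; axes as the chest's
- right_handle (a point): the same of the right drawer's handle
- feeder: sprung cartridge feeder, fixed to the desk: upright aluminium column on a 70 x 130 mm base (origin under its centre), its long side along y. Four angle posts (3.5 mm play in all round a cartridge each way) end 148 mm above the desk, lead-in flares 157 mm. Each long (x) side has an open slot 43 mm wide between the posts, full height, where gripper fingers may pass
- feeder_mouth (a point): on the feeder's axis at the level of the catches' undersides, 130 mm above the desk; z up, y as a loaded cartridge's y (either way round). A catch at each short (y) end juts 5 mm into the mouth, sloped above (slope begins 14 mm above this point), flat beneath. A latched top cartridge has its top at this level, its centre 9 mm below; the others below it, 18 mm apart
- follower (a joint): travel of the feeder's spring plate downwards, m: 0 empty (plate level with the catches' undersides), 18 mm more for each cartridge, at most 0.098. Spring force about 2.5 N at 0 and 1.5 N more per cartridge
- catch_a (a joint): how far the catch at the mouth's +y end is pushed back, m: 0 sprung out over the cartridge, 0.003 to 0.008 while a cartridge's end holds it back. Both snap out over a cartridge once its top has been pushed 1 to 4 mm below the feeder_mouth point. Together they add about 4 N to the push
- catch_b (a joint): the same for the catch at the -y end
- bottle: water bottle, bystander, 72 mm diameter, 210 mm tall; origin under its centre
- bit_case: yellow case of screwdriver bits, bystander, 85 x 140 x 38 mm; origin under its centre
- driver: screwdriver lying on the desk, bystander, 190 mm long along its x axis
- cart_l0_mid (a point): test cartridge: white plastic block 30 x 60 x 18 mm (x, y, z of its own axes; z up as it lies), 60 g nominal; this point is its centre, 9 mm above its underside. Starts in the open left drawer (may be absent)
- cart_l1_mid (a point): test cartridge: white plastic block 30 x 60 x 18 mm (x, y, z of its own axes; z up as it lies), 60 g nominal; this point is its centre, 9 mm above its underside. Starts in the open left drawer (may be absent)
- cart_r0_mid (a point): test cartridge: white plastic block 30 x 60 x 18 mm (x, y, z of its own axes; z up as it lies), 60 g nominal; this point is its centre, 9 mm above its underside. Starts in the shut right drawer (may be absent)
- cart_r1_mid (a point): test cartridge: white plastic block 30 x 60 x 18 mm (x, y, z of its own axes; z up as it lies), 60 g nominal; this point is its centre, 9 mm above its underside. Starts in the shut right drawer (may be absent)
- cart_d0_mid (a point): test cartridge: white plastic block 30 x 60 x 18 mm (x, y, z of its own axes; z up as it lies), 60 g nominal; this point is its centre, 9 mm above its underside. Starts on the desk in front of the feeder; always present
Not all that is in view belongs to the job. What is shaped like the part that bears cart_l1_mid but red or yellow is not meant.

How it is judged:
On the way, in this order (a step that is already met when the one before it is completed fails the run):
1. the left drawer is fully shut (value of joint left_drawer below 0.006 m), for 0.2 s.
2. the right drawer is pulled well out (at least 80 mm) with the left one shut (value of joint right_drawer above 0.08 m and value of joint left_drawer below 0.012 m), for 0.2 s.
At the end, for the whole second after the job is handed in: every cartridge present is in the feeder's column (its centre within 10 mm of the column's axis and at least 6 mm below the level of the catches' undersides), both catches are fully out (within 2 mm) over the topmost, and both drawers are shut to within 8 mm (horizontal distance between each of cart_l0_mid, cart_l1_mid, cart_r0_mid, cart_r1_mid, cart_d0_mid and feeder_mouth below 0.01 m and z of each of cart_l0_mid, cart_l1_mid, cart_r0_mid, cart_r1_mid, cart_d0_mid in the frame of feeder_mouth below -0.006 m and value of joint each of catch_a, catch_b below 0.002 m and value of joint each of left_drawer, right_drawer below 0.008 m); the robot touches nothing.
It fails at once if both drawers stand open at once (the interlock was forced) (value of joint each of left_drawer, right_drawer above 0.025 m).
It fails at once if the bottle is displaced by more than 40 mm (distance of bottle from where it was at the start of the episode above 0.04 m).
It fails at once if the bit case is displaced by more than 40 mm (distance of bit_case from where it was at the start of the episode above 0.04 m).
It fails at once if the screwdriver is displaced by more than 40 mm (distance of driver from where it was at the start of the episode above 0.04 m).
Of cart_l0, cart_l1 only 1 to 2 are there at a start; the rules pass over those that are not, and their reading is None.
Of cart_r0, cart_r1 only 1 to 2 are there at a start; the rules pass over those that are not, and their reading is None.
At some moment in a run one of cart_d0 may be knocked a few centimetres aside while the robot is not near it.
Once in a run the grip may slacken for a moment while it holds something.
It also fails if it takes over 210 s, if anything falls off the work surface, if the arm or the gripper's body presses on something with over 40 N, if the wrist force passes 120 N, or if a joint passes its speed limit or range.

### The arm

A 7-joint arm with a two-finger parallel gripper is mounted at the origin on the work surface. World frame = base frame: x ahead of the robot, y to its left, z up, the work surface at z = 0. Lengths are in m, angles in rad, forces in N, time in s.
With the tool pointing down it reaches from about 0.425 to 0.825 m from the base axis. Payload 3.6 kg.
Tool frame: the origin (TCP) lies on the centre line of the jaws, within the pads' length; the fingertips stand tips_ahead ahead of it and the grasp point (between the pads) lies 5 mm behind it (tips_ahead is the distance from the TCP to the fingertips, in m); z points along the fingers, y is the line along which they close (so a half turn about z gives the same grasp; the last joint's range is limited). The gripper opens to 93 mm and grips with 3 to 60 N. Pads are 15 mm wide; open, the fingers measure 128 mm over their backs; the gripper's body (75 mm by 188 mm) begins 65 mm behind the grasp point.
Start: joints at [-1.363, 0.615, -0.013, 1.423, 0.008, 1.103, -0.04], TCP at [0.151, 0.632, 0.233] pointing down, gripper open.
Joint ranges: [-3.12, 3.12], [-0.3, 2.06], [-1.34, 1.32], [0.26, 2.42], [-1.36, 4.5], [0.01, 1.98], [-2.84, 2.84]. Speed limits (rad/s): [2.79, 2.79, 3.14, 3.14, 3.14, 3.14, 3.14].

### API

Orientations are given as a 3x3 rotation matrix whose columns are the frame's x, y, z axes.
In Python, from workcell import sense, snapshot, camera_model, job_done, tips_ahead gives the robot as it stands.
- The arm moves only by the tool move_arm, never from a script. Its argument "steps" is a list of rows, each a list of 5 numbers: the shift along the world's x, y, z each as a share of 100 mm, from -1 to 1, then the turn about the world's z as a share of pi/2 rad, from -1 to 1, then the opening, from 0 (shut) to 1 (fully open). In form: [[tx, ty, tz, twist, fingers], ...]. A call has 1 to 20 rows; each row is the pose to reach, as a shift and turn from the pose commanded when the call began; what a row does not reach only later rows make up. A row lasts 1/8 s, in which the tool goes at most 62.5 mm and 10.7 degrees, less where a joint would pass 70% of its speed; a pose out of reach is approached as far as the arm can. A call with a number of a shift or a turn outside -1 to 1 is refused whole. A call with a gripper value outside its range is refused whole. The fingers move at their own pace and stop on an object; the grip force is fixed at half the most. Time passes only in rows, so rows that repeat a pose let the fingers close. It gives the time, the measured TCP pose, the force, the opening and the grip force at its end, in the units of the state.
- sense(): the state, without advancing time (a new reading comes with each control period).
- snapshot(name): name is "scene" or "top"; returns the picture (420x560x3 uint8, red, green, blue); there is no depth.
- camera_model(name): a dict with "camera_matrix" (3x3 intrinsics, pixels), "R" (3x3) and "t" (3): a world point X has camera coordinates R X + t. Camera axes: x right, y down, z forward; pixel columns grow to the right and rows downward; lengths in m; the calibration is good to about 2 mm. A picture is of the moment at which its call begins. camera_model takes no time and is no camera call.
- job_done(): hands the job in; it is judged then, once.
The state is a dict: "time_s": time; "q": joint angles; "joint_vel": joint speeds; "effort": joint torques, N m; "tool_pos": TCP position; "ee_rot": TCP orientation; "contact_force": force on the tool from outside, world axes, zero at the start; "moment": the same for the moment, N m; "width": finger opening in m; "finger_force": force on a finger pad.
Only numpy, scipy, OpenCV 4.12 (cv2) and the standard library are available. Lean on these libraries where they do the work, as an engineer would, in place of code of your own. Each camera call takes 0.05 s, during which the arm holds its last target. There are 200 camera calls.

## Working session

There is one attempt and no reset: what is moved stays moved. The work goes in short steps, Python scripts to look and compute and a tool call to move; the robot and the scene stay as the last step left them, time stands still between calls to the robot, and variables do not carry over. Pictures are saved under pics/ and viewed, at most 14 in all, crops included, and the job is handed in when it is done.

Besides the shell and the picture viewer there is one more tool, called as name([rows], argument=value, ...), one row to a line, values as JSON. move_arm: Moves the arm, as the interface text tells. Its arguments: {"type":"object","properties":{"steps":{"type":"array","items":{"type":"array","items":{"type":"number","minimum":-1,"maximum":1}}}},"required":["steps"]}

```bash
mkdir -p pics; ls; cat > h.py <<'E'
import numpy as np, cv2
from workcell import *
def save(name,f,crop=None,s=1):
    im=snapshot(name)[:,:,::-1]
    if crop: x0,y0,x1,y1=crop; im=im[y0:y1,x0:x1]
    cv2.imwrite('pics/'+f,cv2.resize(np.ascontiguousarray(im),None,fx=s,fy=s,interpolation=cv2.INTER_CUBIC))
def ray(name,u,v,z):
    c=camera_model(name);K,R,t=[np.array(c[k]) for k in('camera_matrix','R','t')]
    o=-R.T@t; d=R.T@np.linalg.solve(K,[u,v,1]); return o+d*(z-o[2])/d[2]
def proj(name,X):
    c=camera_model(name);p=np.array(c['R'])@np.array(X)+np.array(c['t']);p=np.array(c['camera_matrix'])@p;return p[:2]/p[2]
E
python3 - <<'E'
from h import *
save('scene','s0.png',s=1.4);save('top','t0.png',s=1.4)
print(sense(),tips_ahead)
for n in('scene','top'):
    c=camera_model(n);print(n,-np.array(c['R']).T@np.array(c['t']))
E
```

```text
pics
{'time_s': 0.1, 'q': array([-1.36249541,  0.61580879, -0.01262831,  1.42472324,  0.00808118,
        1.10340422, -0.04039482]), 'joint_vel': array([-0.0007537 , -0.00186025,  0.00032622, -0.00308675, -0.00044161,
       -0.00142562,  0.00090003]), 'effort': array([ 1.77884918e-03, -4.60042691e+01,  2.10161372e-01, -1.66244549e+01,
       -6.11359673e-02,  1.70414167e-02,  9.66679818e-05]), 'tool_pos': array([0.15104176, 0.63151165, 0.23161095]), 'ee_rot': array([[-9.72577352e-01,  2.32579048e-01, -5.29214154e-04],
       [ 2.32579650e-01,  9.72574790e-01, -2.23231584e-03],
       [-4.48954882e-06, -2.29418427e-03, -9.99997368e-01]]), 'contact_force': array([0.02331359, 0.40222193, 0.70535965]), 'moment': array([ 0.02536601,  0.07474061, -0.00269413]), 'finger_force': 0.0, 'width': 0.09306924074266912} 0.014
scene [ 1.03932548 -0.9950748   1.135047  ]
top [ 0.32412942 -0.02160688  1.05205722]
```

View pics/s0.png

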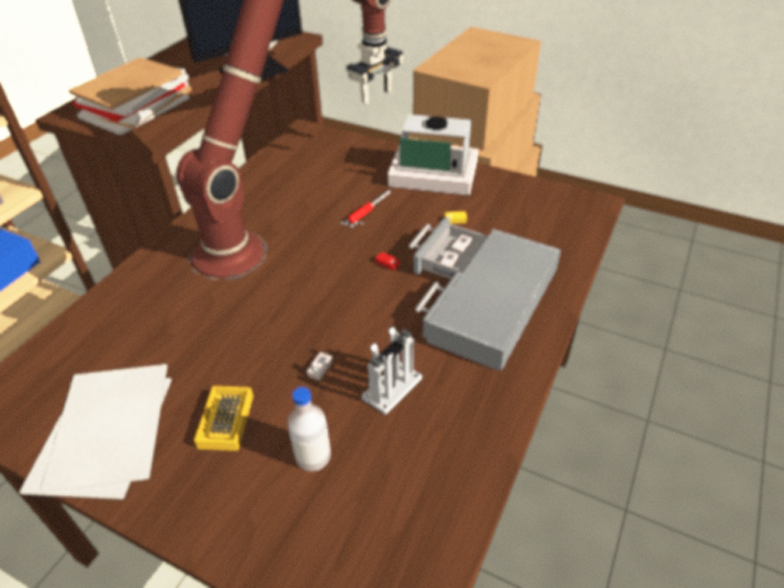

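View pics/t0.png

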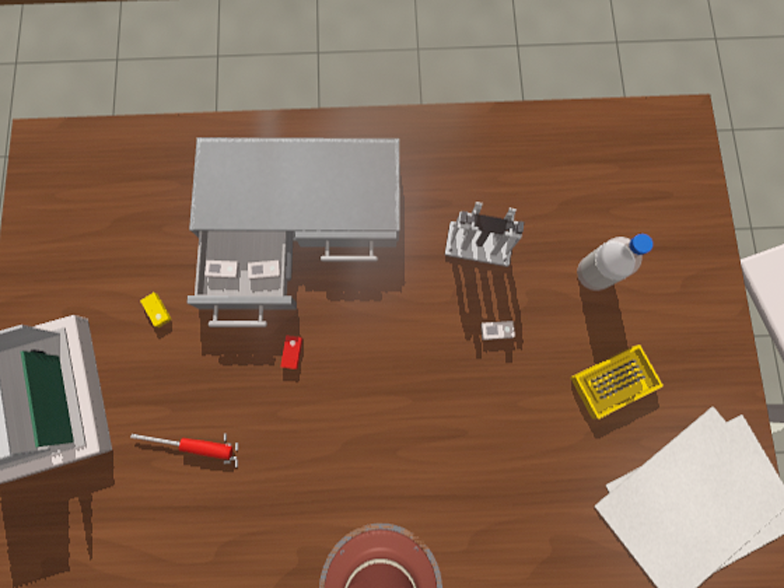

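The scene picture shows a cluttered desk with the chest in the middle. The top picture (scaled ×1.4) shows these candidates:
- **White:** two in the left drawer at (222,268) and (264,269), and one on the desk at (498,330).
- **Decoys:** red at (291,352) and yellow at (155,311).

I choose the three white ones. Next I take close crops to check them.

```bash
python3 - <<'E'
from h import *
im=snapshot('top')[:,:,::-1]
a=im[150:240,125:225];b=im[140:250,300:400]
f=lambda m:cv2.resize(np.ascontiguousarray(m),(400,int(400*m.shape[0]/m.shape[1])),interpolation=cv2.INTER_CUBIC)
A=f(a);B=f(b);o=np.zeros((440,800,3),np.uint8);o[:A.shape[0],:400]=A;o[:B.shape[0],400:]=B
cv2.imwrite('pics/t1.png',o)
E
```

```text
(no output)
```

View pics/t1.png

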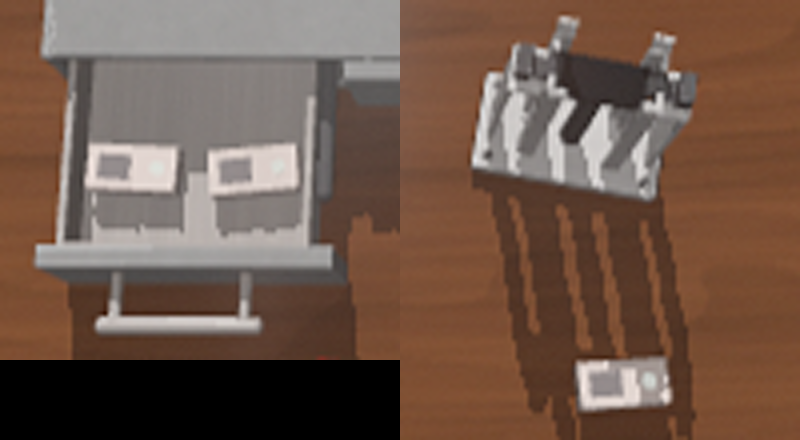

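The crop confirms two white cartridges in the left drawer, at crop (133,168) and (253,172), and one on the desk at (622,384). The feeder base's front edge runs from (474,168) to (657,198). Next I fit the poses.

```bash
cat >> h.py <<'E'
from scipy.optimize import minimize
from scipy.spatial import ConvexHull
def hullmask(name,P,shape,s=4):
    q=np.array([proj(name,p) for p in P]); m=np.zeros((shape[0]*s,shape[1]*s),np.uint8)
    cv2.fillPoly(m,[cv2.convexHull(((q+.5)*s).astype(np.int32))],1); return m
def box(x,y,a,z0,z1,lx,ly):
    c,s=np.cos(a),np.sin(a)
    return [[x+c*i*lx/2-s*j*ly/2,y+s*i*lx/2+c*j*ly/2,z] for i in(-1,1) for j in(-1,1) for z in(z0,z1)]
def fitcart(im,name,u,v,zt,r=16):
    """im rgb; fit (x,y,yaw) of white block with top z=zt from silhouette"""
    s=4;x,y,_=ray(name,u,v,zt)
    hsv=im.astype(int);w=((hsv.min(2)>165)).astype(np.uint8)
    yy,xx=np.mgrid[:im.shape[0],:im.shape[1]];w[(abs(xx-u)>r)|(abs(yy-v)>r)]=0
    w=cv2.morphologyEx(w,cv2.MORPH_CLOSE,np.ones((3,3)))
    n,l,st,c=cv2.connectedComponentsWithStats(w);k=1+np.argmax(st[1:,4]);pts=np.argwhere(l==k)[:,::-1]
    h=np.zeros((im.shape[0]*s,im.shape[1]*s),np.uint8)
    cor=np.concatenate([pts*s+np.array(d) for d in((0,0),(s,0),(0,s),(s,s))]).astype(np.int32)
    cv2.fillPoly(h,[cv2.convexHull(cor)],1)
    def cost(p):
        m=hullmask(name,box(p[0],p[1],p[2],zt-.018,zt,.03,.06),im.shape)
        return -(m&h).sum()/(m|h).sum()
    best=min((minimize(cost,[x,y,a],method='Nelder-Mead',options=dict(initial_simplex=[[x,y,a],[x+.008,y,a],[x,y+.008,a],[x,y,a+.3]])) for a in(-.3,0,.3)),key=lambda o:o.fun)
    return best.x,best.fun
E
python3 - <<'E'
from h import *
im=snapshot('top')
for u,v,z in((158,192,.037),(188,193,.037),(355.5,236,.018)): print(fitcart(im,'top',u,v,z))
p=lambda u,v,z:ray('top',300+(u-400)/4-.5+.125,140+v/4-.375,z).round(4)
print('feeder base front',p(474,168,.008),p(657,198,.008))
print('flares far',p(568,20,.157),p(664,38,.157))
q=lambda u,v,z:ray('top',125+u/4-.375,150+v/4-.375,z).round(4)
print('panel',q(36,247,.068),q(332,247,.068),'chest front',q(47,57,.07),q(400,57,.07),'handle',q(97,324,.052),q(260,324,.052))
print('chest back', ray('top',198/1.4,139/1.4,.07),ray('top',399/1.4,139/1.4,.07),ray('top',399/1.4,231/1.4,.07))
print('rhandle',ray('top',322/1.4,258/1.4,.052),ray('top',377/1.4,258/1.4,.052))
m=lambda n,c,s:cv2.resize(np.ascontiguousarray(n[c[1]:c[3],c[0]:c[2],::-1]),None,fx=s,fy=s,interpolation=cv2.INTER_CUBIC)
A=m(im,(310,135,380,195),5.7);B=m(snapshot('scene'),(250,228,310,298),6.6)
o=np.zeros((470,800,3),np.uint8);o[:min(470,A.shape[0]),:399]=A[:470,:399];o[:min(470,B.shape[0]),400:796]=B[:470,:396];cv2.imwrite('pics/f.png',o)
E
```

```text
(array([ 0.62061367,  0.2468806 , -0.52222222]), np.float64(0.0))h.py:32: RuntimeWarning: overflow encountered in scalar negative
  return -(m&h).sum()/(m|h).sum()
Traceback (most recent call last):
  File "h.py", line 33, in fitcart
    best=min((minimize(cost,[x,y,a],method='Nelder-Mead',options=dict(initial_simplex=[[x,y,a],[x+.008,y,a],[x,y+.008,a],[x,y,a+.3]])) for a in(-.3,0,.3)),key=lambda o:o.fun)
  File "h.py", line 33, in <genexpr>
    best=min((minimize(cost,[x,y,a],method='Nelder-Mead',options=dict(initial_simplex=[[x,y,a],[x+.008,y,a],[x,y+.008,a],[x,y,a+.3]])) for a in(-.3,0,.3)),key=lambda o:o.fun)
              ~~~~~~~~^^^^^^^^^^^^^^^^^^^^^^^^^^^^^^^^^^^^^^^^^^^^^^^^^^^^^^^^^^^^^^^^^^^^^^^^^^^^^^^^^^^^^^^^^^^^^^^^^^^^^^^^^^^^^^^^
  File "h.py", line 31, in cost
    m=hullmask(name,box(p[0],p[1],p[2],zt-.018,zt,.03,.06),im.shape)
  File "h.py", line 15, in hullmask
    q=np.array([proj(name,p) for p in P]); m=np.zeros((shape[0]*s,shape[1]*s),np.uint8)
                ~~~~^^^^^^^^
  File "h.py", line 11, in proj
    c=camera_model(name);p=np.array(c['R'])@np.array(X)+np.array(c['t']);p=np.array(c['camera_matrix'])@p;return p[:2]/p[2]
ValueError: time passes only in moves, steps and waits
```

```bash
sed -i 's/c=camera_model(name);/c=CM(name);/; s/return -(m&h).sum()\/(m|h).sum()/return -float((m\&h).sum())\/float((m|h).sum())/; s/^from workcell import \*/from workcell import *\nimport functools\nCM=functools.lru_cache(None)(camera_model)/' h.py
cat > m.py <<'E'
from h import *
im=snapshot('top');im2=snapshot('scene')
p=lambda u,v,z:ray('top',300+(u-400)/4-.5+.125,140+v/4-.375,z).round(4)
print('feeder base front',p(474,168,.008),p(657,198,.008))
print('flares far',p(568,20,.157),p(664,38,.157))
q=lambda u,v,z:ray('top',125+u/4-.375,150+v/4-.375,z).round(4)
print('panel',q(36,247,.068),q(332,247,.068),'chest front',q(47,57,.07),q(400,57,.07),'handle',q(97,324,.052),q(260,324,.052))
print('chest back', ray('top',198/1.4,139/1.4,.07),ray('top',399/1.4,139/1.4,.07),ray('top',399/1.4,231/1.4,.07))
print('rhandle',ray('top',322/1.4,258/1.4,.052),ray('top',377/1.4,258/1.4,.052))
m=lambda n,c,s:cv2.resize(np.ascontiguousarray(n[c[1]:c[3],c[0]:c[2],::-1]),None,fx=s,fy=s,interpolation=cv2.INTER_CUBIC)
A=m(im,(310,135,380,195),5.7);B=m(im2,(250,228,310,298),6.6)
o=np.zeros((470,800,3),np.uint8);o[:min(470,A.shape[0]),:399]=A[:470,:399];o[:min(470,B.shape[0]),400:796]=B[:470,:396];cv2.imwrite('pics/f.png',o)
for u,v,z in((158,192,.037),(188,193,.037),(355.5,236,.018)): print(fitcart(im,'top',u,v,z))
E
python3 m.py
```

```text
feeder base front [ 0.6086 -0.1551  0.008 ] [ 0.5817 -0.2816  0.008 ]
flares far [ 0.6597 -0.1998  0.157 ] [ 0.6456 -0.2577  0.157 ]
panel [0.5319 0.3373 0.068 ] [0.524 0.145 0.068] chest front [0.6604 0.3336 0.07  ] [0.6509 0.0988 0.07  ] handle [0.4822 0.3015 0.052 ] [0.4779 0.195  0.052 ]
chest back [0.84704774 0.32584928 0.07      ] [ 0.83101516 -0.0707404   0.07      ] [ 0.64115473 -0.06190207  0.07      ]
rhandle [0.59893389 0.08738286 0.052     ] [ 0.59462046 -0.0179696   0.052     ]
(array([0.58973273, 0.28924573, 0.09790731]), np.float64(-0.8755980861244019))
(array([0.57977839, 0.20458721, 0.23120016]), np.float64(-0.36635471353572246))
(array([ 0.45168411, -0.2466093 , -0.04163602]), np.float64(-0.8304482911673324))
```

View pics/f.png

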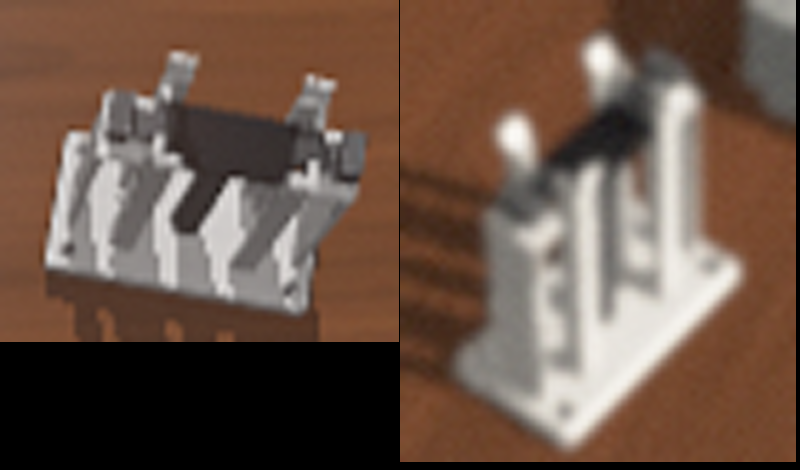

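The feeder crop shows the dark plate between four posts. The catch housings are at crop (120,115)/(350,157) in the top view and (520,195)/(665,70) in the scene view. Next I combine the two views.

```bash
python3 - <<'E'
from h import *
t=lambda u,v,z:ray('top',310+u/5.7-.4,135+v/5.7-.4,z)
s=lambda u,v,z:ray('scene',250+(u-400)/6.6-.4,228+v/6.6-.4,z)
for z in(.14,.148):
  a,b=t(120,115,z),t(350,157,z);print(z,'top',((a+b)/2)[:2].round(4),np.arctan2(-(a-b)[0],(a-b)[1]).round(3))
  a,b=s(665,70,z),s(520,195,z);print(z,'scene',((a+b)/2)[:2].round(4),np.arctan2(-(a-b)[0],(a-b)[1]).round(3))
print('flares far scene',s(600,42,.157)[:2],s(515,120,.157)[:2])
# scene base corners
print('base scene',[x(0)[:2].round(4) for x in (lambda _:s(568,447,0),lambda _:s(740,270,0),lambda _:s(458,368,0))])
q=lambda u,v,z:ray('top',125+u/4-.375,150+v/4-.375,z)
for n,C in(('A',[(88,143),(180,148),(177,189),(87,187)]),('B',[(208,152),(296,143),(298,187),(213,196)])):
  P=np.array([q(*c,.037) for c in C]);d=P[0]-P[1]+P[3]-P[2];print(n,P.mean(0).round(4),np.arctan2(-d[0],d[1]).round(3),np.linalg.norm(P[0]-P[1]).round(4),np.linalg.norm(P[0]-P[3]).round(4))
p=lambda u,v,z:ray('top',300+(u-400)/4-.375,140+v/4-.375,z)
P=np.array([p(*c,.018) for c in[(576,363),(665,357),(669,402),(580,408)]]);d=P[0]-P[1]+P[3]-P[2];print('D',P.mean(0).round(4),np.arctan2(-d[0],d[1]).round(3),np.linalg.norm(P[0]-P[1]).round(4),np.linalg.norm(P[0]-P[3]).round(4))
E
```

```text
0.14 top [ 0.6289 -0.2232] -0.231
0.14 scene [ 0.6278 -0.2197] -0.261
0.148 top [ 0.6262 -0.2214] -0.231
0.148 scene [ 0.6311 -0.2259] -0.261
flares far scene [ 0.61317125 -0.18358431] [ 0.60031605 -0.24211813]
base scene [array([ 0.6463, -0.2897]), array([ 0.6747, -0.1602]), array([ 0.5786, -0.2722])]
A [0.5914 0.2848 0.037 ] -0.081 0.0629 0.0308
B [0.5861 0.203  0.037 ] 0.066 0.0599 0.0311
D [ 0.4521 -0.2444  0.018 ] 0.026 0.0606 0.0306
```

```bash
cat > ov.py <<'E'
from h import *
import sys
x,y,a=map(float,sys.argv[1:4]);out=sys.argv[4]
o=np.zeros((560,800,3),np.uint8)
for n,c0,off in(('top',(315,135,375,205),0),('scene',(252,225,312,300),400)):
    k=400/60; im=snapshot(n)[c0[1]:c0[3],c0[0]:c0[2],::-1]
    im=cv2.resize(np.ascontiguousarray(im),None,fx=k,fy=k,interpolation=cv2.INTER_CUBIC)
    def poly(z,lx,ly,col):
        P=np.array(box(x,y,a,z,z,lx,ly))[[0,2,6,4]]
        q=np.array([(proj(n,p)-c0[:2]+.5)*k for p in P]).round().astype(np.int32);cv2.polylines(im,[q],True,col,1)
    poly(0,.07,.13,(0,255,0));poly(.130,.037,.067,(0,0,255));poly(.148,.037,.067,(255,0,0));poly(.148,.037,.043,(0,255,255))
    im=im[:560];o[:im.shape[0],off:off+400]=im[:,:400]
cv2.imwrite('pics/'+out,o)
E
python3 ov.py .6285 -.222 -.22 ov1.png
```

```text
(no output)
```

View pics/ov1.png

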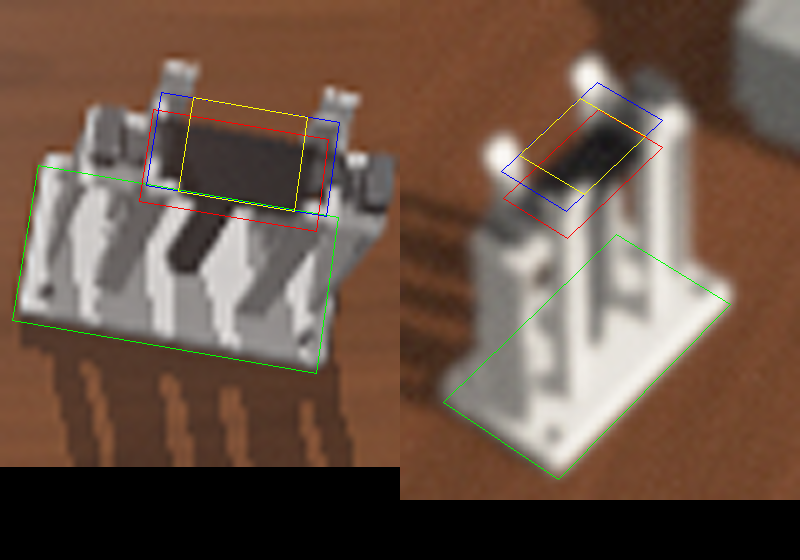

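The overlay at (0.6285, -0.222, yaw -0.22) matches the catches, at top (108,135)/(372,183) and scene (510,215)/(655,95). It also matches the flares in both views, so I start moving towards left-drawer cartridge A.

move_arm([
  [0, 0, 0.5, 0, 0.6],
  [0, 0, 0.9, -0.1, 0.6],
  [0.2, -0.1, 0.9, -0.2, 0.6],
  [0.5, -0.4, 0.9, -0.3, 0.6],
  [0.88, -0.69, 0.9, -0.4, 0.6],
  [0.88, -0.69, 0.9, -0.5, 0.6],
  [0.88, -0.69, 0.9, -0.6, 0.6],
  [0.88, -0.69, 0.9, -0.7, 0.6],
  [0.88, -0.69, 0.9, -0.8, 0.6],
  [0.88, -0.69, 0.9, -0.9, 0.6],
])

```text
time_s: 1.65
tool_pos: [0.239, 0.5631, 0.3227]
ee_rot: [[0.083, 0.997, -0.0], [0.997, -0.083, 0.0], [0.0, -0.0, -1.0]]
contact_force: [-0.6, -0.3, 0.3]
width: 0.0562
finger_force: 0.0
```

move_arm([
  [0.44, -0.35, 0, 0, 0.6],
  [0.88, -0.69, 0, 0, 0.6],
  [0.88, -0.69, 0, 0, 0.6],
])

```text
time_s: 2.02
tool_pos: [0.3328, 0.4896, 0.3235]
ee_rot: [[0.088, 0.996, 0.004], [0.996, -0.088, -0.002], [-0.001, 0.004, -1.0]]
contact_force: [-0.4, 1.0, -0.0]
width: 0.0556
finger_force: 0.0
```

move_arm([
  [0.44, -0.35, 0, 0, 0.6],
  [0.88, -0.69, 0, 0, 0.6],
  [0.88, -0.69, 0, 0, 0.6],
])

```text
time_s: 2.4
tool_pos: [0.4194, 0.4209, 0.3231]
ee_rot: [[0.087, 0.996, 0.003], [0.996, -0.087, -0.002], [-0.002, 0.003, -1.0]]
contact_force: [0.0, 1.3, 0.6]
width: 0.0559
finger_force: 0.0
```

move_arm([
  [0.44, -0.35, -0.4, 0, 0.6],
  [0.88, -0.69, -0.9, 0, 0.6],
  [0.88, -0.69, -0.9, 0, 0.6],
])

```text
time_s: 2.78
tool_pos: [0.5032, 0.354, 0.2298]
ee_rot: [[0.081, 0.997, -0.004], [0.997, -0.081, -0.004], [-0.004, -0.003, -1.0]]
contact_force: [-0.1, -0.8, 0.2]
width: 0.0558
finger_force: 0.0
```

move_arm([
  [0.44, -0.35, -0.4, 0, 0.6],
  [0.88, -0.69, -0.8, 0, 0.6],
  [0.88, -0.69, -0.8, 0, 0.6],
  [0.88, -0.69, -0.8, 0, 0.6],
])

```text
time_s: 3.28
tool_pos: [0.5906, 0.289, 0.1525]
ee_rot: [[0.076, 0.997, -0.001], [0.997, -0.076, 0.002], [0.002, -0.001, -1.0]]
contact_force: [-1.1, 0.8, 0.6]
width: 0.0553
finger_force: 0.0
```

move_arm([
  [0.01, -0.04, -0.5, 0, 0.6],
  [0.01, -0.04, -0.8, 0, 0.6],
  [0.01, -0.04, -0.8, 0, 0.6],
  [0.01, -0.04, -0.8, 0, 0.6],
])

```text
time_s: 3.78
tool_pos: [0.5927, 0.2857, 0.075]
ee_rot: [[0.075, 0.997, 0.003], [0.997, -0.075, 0.003], [0.003, 0.003, -1.0]]
contact_force: [0.4, 0.7, -0.1]
width: 0.0556
finger_force: 0.0
```

```bash
python3 - <<'E'
from h import *
save('top','g1.png',(130,130,230,220),6);print(sense()['tool_pos'])
E
```

```text
[0.59316036 0.2852459  0.07529767]
```

View pics/g1.png

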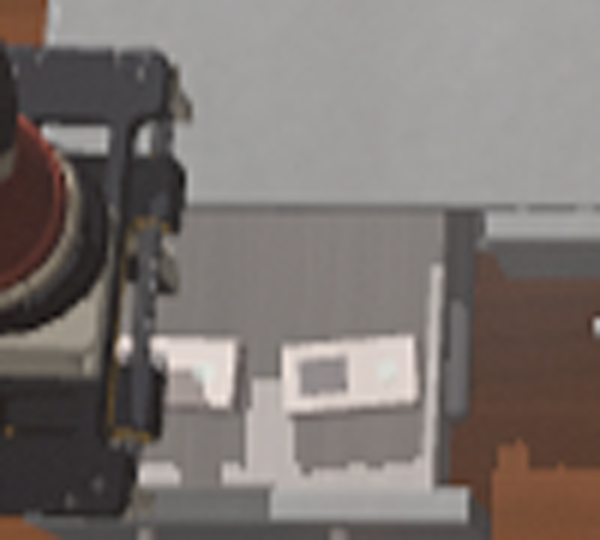

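The crop shows the gripper over cartridge A, with its end visible at (200,370). I descend and grip.

move_arm([
  [-0.01, 0, -0.2, 0, 0.6],
  [-0.01, 0, -0.39, 0, 0.6],
  [-0.01, 0, -0.39, 0, 0.6],
  [-0.01, 0, -0.39, 0, 0.3],
  [-0.01, 0, -0.39, 0, 0.0],
  [-0.01, 0, -0.39, 0, 0.0],
  [-0.01, 0, -0.39, 0, 0.0],
  [-0.01, 0, -0.39, 0, 0.0],
])

```text
time_s: 4.82
tool_pos: [0.5912, 0.2831, 0.0337]
ee_rot: [[0.078, 0.997, 0.0], [0.997, -0.078, 0.0], [0.0, 0.0, -1.0]]
contact_force: [0.3, -0.1, 0.9]
width: 0.0298
finger_force: 30.0
```

move_arm([
  [0, 0, 0.3, 0, 0.0],
  [0, 0, 0.6, 0, 0.0],
  [0, 0, 1, 0, 0.0],
  [0, 0, 1, 0, 0.0],
])

```text
time_s: 5.32
tool_pos: [0.5936, 0.2838, 0.1372]
ee_rot: [[0.078, 0.997, 0.007], [0.997, -0.078, 0.003], [0.004, 0.007, -1.0]]
contact_force: [0.7, -0.4, -0.6]
width: 0.0296
finger_force: 30.0
```

move_arm([
  [0, 0, 0.5, 0, 0.0],
  [0, 0, 0.9, 0, 0.0],
  [0, 0, 0.9, 0, 0.0],
])

```text
time_s: 5.7
tool_pos: [0.5928, 0.2835, 0.2263]
ee_rot: [[0.078, 0.997, 0.005], [0.997, -0.078, 0.002], [0.003, 0.005, -1.0]]
contact_force: [-0.6, 0.3, -0.5]
width: 0.0295
finger_force: 30.0
```

move_arm([
  [0, -0.4, 0, 0, 0.0],
  [0, -0.9, 0, -0.05, 0.0],
  [0, -1, 0, -0.09, 0.0],
])

```text
time_s: 6.08
tool_pos: [0.5905, 0.1774, 0.2218]
ee_rot: [[0.227, 0.974, -0.004], [0.974, -0.227, -0.004], [-0.005, -0.002, -1.0]]
contact_force: [1.4, 0.1, -0.3]
width: 0.0298
finger_force: 30.0
```

move_arm([
  [0.04, -0.5, 0, 0, 0.0],
  [0.1, -1, 0, 0, 0.0],
  [0.1, -1, 0, 0, 0.0],
])

```text
time_s: 6.45
tool_pos: [0.6009, 0.0772, 0.2224]
ee_rot: [[0.226, 0.974, -0.002], [0.974, -0.226, -0.004], [-0.004, -0.001, -1.0]]
contact_force: [-0.2, 0.8, -0.7]
width: 0.0295
finger_force: 30.0
```

move_arm([
  [0.04, -0.5, 0, 0, 0.0],
  [0.1, -1, 0, 0, 0.0],
  [0.1, -1, 0, 0, 0.0],
])

```text
time_s: 6.82
tool_pos: [0.6106, -0.0216, 0.2225]
ee_rot: [[0.225, 0.974, -0.002], [0.974, -0.225, -0.003], [-0.003, -0.001, -1.0]]
contact_force: [-0.2, 0.4, -1.5]
width: 0.03
finger_force: 30.0
```

move_arm([
  [0.04, -0.5, 0, 0, 0.0],
  [0.1, -1, 0, 0, 0.0],
  [0.1, -1, 0, 0, 0.0],
])

```text
time_s: 7.2
tool_pos: [0.6205, -0.1207, 0.2224]
ee_rot: [[0.224, 0.975, -0.002], [0.975, -0.224, -0.002], [-0.003, -0.001, -1.0]]
contact_force: [-0.5, 0.5, -0.3]
width: 0.0298
finger_force: 30.0
```

move_arm([
  [0.04, -0.5, 0, 0, 0.0],
  [0.06, -0.9, 0, 0, 0.0],
  [0.06, -0.95, 0, 0, 0.0],
  [0.06, -0.95, 0, 0, 0.0],
  [0.06, -0.95, 0, 0, 0.0],
])

```text
time_s: 7.82
tool_pos: [0.628, -0.2082, 0.2231]
ee_rot: [[0.213, 0.977, -0.0], [0.977, -0.213, 0.003], [0.003, -0.001, -1.0]]
contact_force: [0.2, 0.6, -0.2]
width: 0.0299
finger_force: 30.0
```

```bash
python3 - <<'E'
from h import *
im=snapshot('top')[:,:,::-1];b=snapshot('scene')[:,:,::-1]
f=lambda m:cv2.resize(np.ascontiguousarray(m),(400,500),interpolation=cv2.INTER_CUBIC)
cv2.imwrite('pics/g2.png',np.hstack([f(im[120:220,305:385]),f(b[205:305,240:320])]));print(sense()['tool_pos'],sense()['width'])
E
```

```text
[ 0.62778462 -0.20933798  0.22347661] 0.029839044763208186
```

View pics/g2.png

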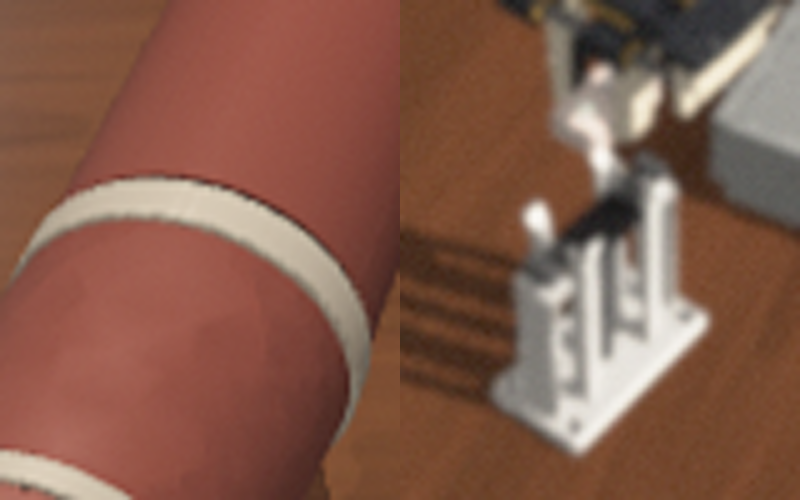

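The scene crop shows the held cartridge near (588,105), above and beyond the feeder; in the top view the arm hides it. I compare it with the predicted outline.

```bash
python3 - <<'E'
from h import *
s=sense();T=s['tool_pos'];a=np.arctan2(s['ee_rot'][1,1],s['ee_rot'][0,1]);print(T,a)
c0=(255,205,295,240);k=10
im=snapshot('scene')[c0[1]:c0[3],c0[0]:c0[2],::-1];im=cv2.resize(np.ascontiguousarray(im),None,fx=k,fy=k,interpolation=cv2.INTER_CUBIC);r=im.copy()
for off,col in((0,(0,255,0)),):
  B=box(T[0]-np.sin(a)*off,T[1]+np.cos(a)*off,a,T[2]-.0147,T[2]+.0033,.03,.06)
  q=[tuple(((proj('scene',p)-c0[:2]+.5)*k).round().astype(int).tolist()) for p in B]
  for i in range(8):
    for j in range(i):
      if bin(i^j).count('1')==1: cv2.line(im,q[i],q[j],col,1)
cv2.imwrite('pics/g3.png',np.hstack([r,im]))
E
```

```text
[ 0.62778462 -0.20933798  0.22347661] -0.2158586062628657
```

View pics/g3.png

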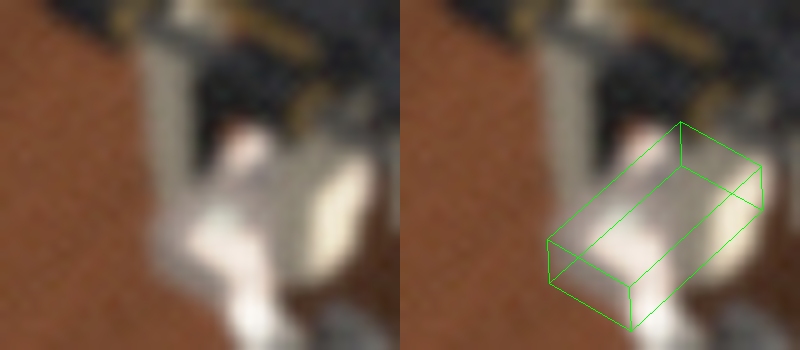

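move_arm([
  [0, -0.17, 0, 0, 0],
  [0, -0.17, 0, 0, 0],
  [0, -0.17, -0.2, 0, 0],
  [0, -0.17, -0.4, 0, 0],
  [0, -0.17, -0.55, 0, 0],
  [0, -0.17, -0.55, 0, 0],
])

```text
time_s: 8.72
tool_pos: [0.6265, -0.2286, 0.1673]
ee_rot: [[0.218, 0.976, -0.003], [0.976, -0.218, 0.001], [0.001, -0.003, -1.0]]
contact_force: [0.1, -0.6, 0.1]
width: 0.0302
finger_force: 30.0
```

```bash
cat > s.py <<'E'
from h import *
s=sense();print(s['tool_pos'].round(4),s['contact_force'].round(1),s['moment'].round(2),s['width'].round(4))
E
python3 s.py; python3 - <<'E'
from h import *
save('scene','g4.png',(245,215,315,285),8)
E
```

```text
Traceback (most recent call last):
  File "s.py", line 2, in <module>
    s=sense();print(s['tool_pos'].round(4),s['contact_force'].round(1),s['moment'].round(2),s['width'].round(4))
                                                                                            ^^^^^^^^^^^^^^^^
AttributeError: 'float' object has no attribute 'round'
```

View pics/g4.png

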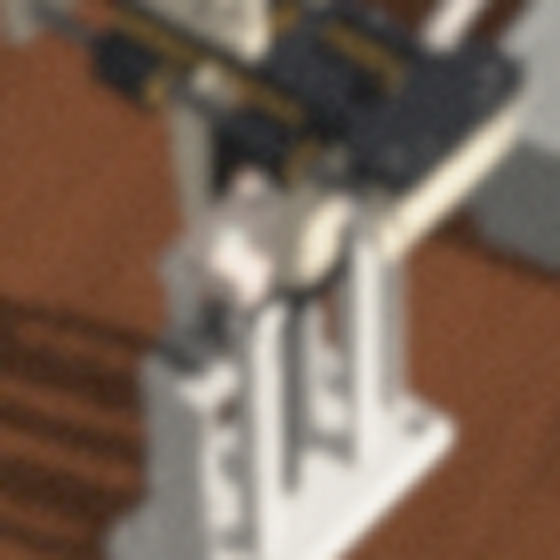

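The crop shows the cartridge sitting between the flares, with its near end at (215,260). I continue down, watching the force.

move_arm([
  [0.01, 0.02, -0.05, 0, 0],
  [0.01, 0.02, -0.1, 0, 0],
  [0.01, 0.02, -0.15, 0, 0],
  [0.01, 0.02, -0.15, 0, 0],
])

```text
time_s: 9.28
tool_pos: [0.6283, -0.2267, 0.1535]
ee_rot: [[0.217, 0.976, 0.0], [0.976, -0.217, 0.0], [0.0, 0.0, -1.0]]
contact_force: [-0.4, 0.3, -0.2]
width: 0.0297
finger_force: 30.0
```

move_arm([
  [0, 0, -0.05, 0, 0],
  [0, 0, -0.1, 0, 0],
  [0, 0, -0.15, 0, 0],
  [0, 0, -0.15, 0, 0],
])

```text
time_s: 9.78
tool_pos: [0.6284, -0.2269, 0.1382]
ee_rot: [[0.217, 0.976, 0.0], [0.976, -0.217, -0.0], [-0.0, 0.0, -1.0]]
contact_force: [1.5, 0.5, 0.7]
width: 0.0296
finger_force: 30.0
```

move_arm([
  [0, 0, -0.05, 0, 0],
  [0, 0, -0.1, 0, 0],
  [0, 0, -0.13, 0, 0],
  [0, 0, -0.16, 0, 0],
  [0, 0, -0.16, 0, 0],
])

```text
time_s: 10.4
tool_pos: [0.6284, -0.2269, 0.1225]
ee_rot: [[0.217, 0.976, 0.0], [0.976, -0.217, -0.0], [-0.0, 0.0, -1.0]]
contact_force: [1.3, 1.1, 3.6]
width: 0.0296
finger_force: 30.0
```

move_arm([
  [0, 0, -0.02, 0, 0],
  [0, 0, -0.02, 0, 0],
  [0, 0, -0.02, 0, 0],
])

```text
time_s: 10.78
tool_pos: [0.6284, -0.2269, 0.1208]
ee_rot: [[0.217, 0.976, 0.001], [0.976, -0.217, -0.0], [-0.0, 0.001, -1.0]]
contact_force: [1.3, 0.0, 4.6]
width: 0.0299
finger_force: 30.0
```

move_arm([
  [0, 0, 0, 0, 0.2],
  [0, 0, 0, 0, 0.6],
  [0, 0, 0, 0, 0.6],
  [0, 0, 0, 0, 0.6],
  [0, 0, 0.3, 0, 0.6],
  [0, 0, 0.6, 0, 0.6],
  [0, 0, 1, 0, 0.6],
  [0, 0, 1, 0, 0.6],
])

```text
time_s: 11.78
tool_pos: [0.6297, -0.2281, 0.2242]
ee_rot: [[0.218, 0.976, 0.007], [0.976, -0.218, -0.003], [-0.001, 0.007, -1.0]]
contact_force: [0.0, -1.0, 0.4]
width: 0.0557
finger_force: 0.0
```

```bash
python3 - <<'E'
from h import *
save('scene','g5.png',(245,205,325,295),6)
E
```

```text
(no output)
```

View pics/g5.png

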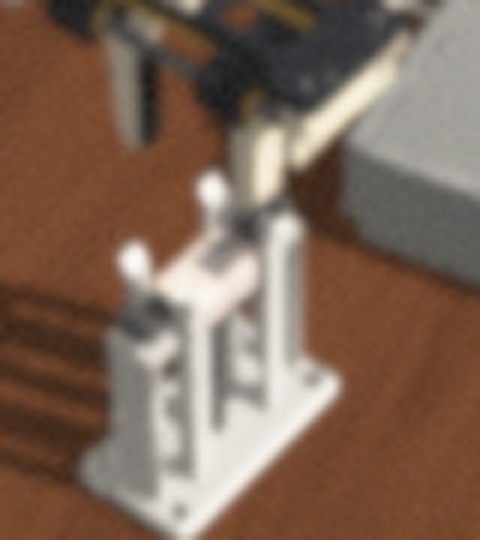

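The crop shows the first cartridge seated between the catches at (205,270). Next is cartridge B in the left drawer; on the way I check the desk cartridge by fit.

move_arm([
  [0, 0.4, 0, 0, 0.6],
  [-0.05, 1, 0, 0.1, 0.6],
  [-0.1, 1, 0, 0.18, 0.6],
])

```text
time_s: 12.2
tool_pos: [0.618, -0.118, 0.218]
ee_rot: [[-0.079, 0.997, -0.004], [0.997, 0.079, 0.007], [0.007, -0.004, -1.0]]
contact_force: [0.4, -0.5, -0.6]
width: 0.0556
finger_force: 0.0
```

move_arm([
  [-0.05, 0.5, 0, 0, 0.6],
  [-0.1, 1, 0, 0, 0.6],
  [-0.1, 1, 0, 0, 0.6],
])

```text
time_s: 12.58
tool_pos: [0.6069, -0.0197, 0.2183]
ee_rot: [[-0.073, 0.997, -0.005], [0.997, 0.073, 0.005], [0.005, -0.005, -1.0]]
contact_force: [0.5, 0.5, -0.2]
width: 0.056
finger_force: 0.0
```

move_arm([
  [-0.05, 0.5, 0, 0, 0.6],
  [-0.1, 1, 0, 0, 0.6],
  [-0.1, 1, 0, 0, 0.6],
])

```text
time_s: 12.95
tool_pos: [0.5968, 0.0786, 0.2187]
ee_rot: [[-0.072, 0.997, -0.004], [0.997, 0.072, 0.003], [0.003, -0.004, -1.0]]
contact_force: [-0.0, -1.2, -0.6]
width: 0.0559
finger_force: 0.0
```

```bash
sed -i "s/,s\['width'\].*/,round(s['width'],4),s['ee_rot'][:2,1].round(3))/" s.py; python3 - <<'E'
from h import *
im=snapshot('top');print(fitcart(im,'top',355.5,236,.018))
cv2.imwrite('pics/x.png',im[:,:,::-1])
E
python3 s.py
```

```text
(array([ 0.45032711, -0.24653244, -0.03752501]), np.float64(-0.7949744273960418))
[0.5972 0.0746 0.2191] [ 0.1 -1.1 -0.8] [-0.12  0.08 -0.  ] 0.0559 [0.998 0.067]
```

move_arm([
  [-0.05, 0.5, 0, 0, 0.6],
  [-0.11, 0.9, 0, 0, 0.6],
  [-0.11, 1, -0.4, 0, 0.6],
  [-0.11, 1, -0.8, 0, 0.6],
  [-0.11, 1, -0.8, 0, 0.6],
])

```text
time_s: 13.62
tool_pos: [0.585, 0.17, 0.1371]
ee_rot: [[-0.061, 0.998, -0.008], [0.998, 0.061, -0.004], [-0.004, -0.008, -1.0]]
contact_force: [0.3, -0.6, 0.8]
width: 0.0556
finger_force: 0.0
```

move_arm([
  [0, 0.32, -0.1, 0, 0.6],
  [0, 0.32, -0.3, 0, 0.6],
  [0, 0.32, -0.6, 0, 0.6],
  [0, 0.32, -0.6, 0, 0.6],
  [0, 0.32, -0.6, 0, 0.6],
])

```text
time_s: 14.25
tool_pos: [0.5888, 0.2043, 0.0825]
ee_rot: [[-0.062, 0.998, 0.003], [0.998, 0.062, 0.0], [0.0, 0.003, -1.0]]
contact_force: [0.3, -0.5, 0.8]
width: 0.0556
finger_force: 0.0
```

move_arm([
  [-0.02, -0.01, -0.2, 0, 0.6],
  [-0.02, -0.01, -0.4, 0, 0.6],
  [-0.02, -0.01, -0.47, 0, 0.6],
  [-0.02, -0.01, -0.47, 0, 0.6],
  [-0.02, -0.01, -0.47, 0, 0.3],
  [-0.02, -0.01, -0.47, 0, 0.0],
  [-0.02, -0.01, -0.47, 0, 0.0],
  [-0.02, -0.01, -0.47, 0, 0.0],
  [-0.02, -0.01, -0.47, 0, 0.0],
])

```text
time_s: 15.38
tool_pos: [0.5858, 0.2043, 0.0342]
ee_rot: [[-0.064, 0.998, 0.001], [0.998, 0.064, 0.0], [0.0, 0.001, -1.0]]
contact_force: [-0.2, 0.6, 2.8]
width: 0.0296
finger_force: 30.0
```

move_arm([
  [0, 0, 0.3, 0, 0.0],
  [0, 0, 0.6, 0, 0.0],
  [0, 0, 1, 0, 0.0],
  [0, 0, 1, 0, 0.0],
])

```text
time_s: 15.88
tool_pos: [0.587, 0.2045, 0.1365]
ee_rot: [[-0.064, 0.998, 0.006], [0.998, 0.064, 0.002], [0.002, 0.006, -1.0]]
contact_force: [0.4, -0.7, -0.9]
width: 0.0298
finger_force: 30.0
```

move_arm([
  [0, 0, 0.5, 0, 0.0],
  [0, 0, 0.9, 0, 0.0],
  [0, 0, 0.9, 0, 0.0],
])

```text
time_s: 16.25
tool_pos: [0.5864, 0.2043, 0.2256]
ee_rot: [[-0.064, 0.998, 0.004], [0.998, 0.064, 0.002], [0.001, 0.004, -1.0]]
contact_force: [0.7, 0.2, -0.4]
width: 0.0294
finger_force: 30.0
```

move_arm([
  [0.05, -0.5, 0, -0.1, 0],
  [0.1, -1, 0, -0.18, 0],
  [0.1, -1, 0, -0.18, 0],
])

```text
time_s: 16.62
tool_pos: [0.5941, 0.0972, 0.2214]
ee_rot: [[0.227, 0.974, -0.004], [0.974, -0.227, -0.005], [-0.006, -0.003, -1.0]]
contact_force: [0.3, 0.3, -0.7]
width: 0.0297
finger_force: 30.0
```

move_arm([
  [0.05, -0.5, 0, 0, 0],
  [0.1, -1, 0, 0, 0],
  [0.1, -1, 0, 0, 0],
])

```text
time_s: 17.0
tool_pos: [0.6039, -0.0015, 0.2217]
ee_rot: [[0.225, 0.974, -0.004], [0.974, -0.225, -0.004], [-0.004, -0.003, -1.0]]
contact_force: [0.8, -0.9, -0.7]
width: 0.0297
finger_force: 30.0
```

move_arm([
  [0.05, -0.5, 0, 0, 0],
  [0.1, -1, 0, 0, 0],
  [0.1, -1, 0, 0, 0],
  [0.1, -1, 0, 0, 0],
  [0.1, -1, 0, 0, 0],
])

```text
time_s: 17.62
tool_pos: [0.6152, -0.0927, 0.2226]
ee_rot: [[0.213, 0.977, -0.002], [0.977, -0.213, 0.002], [0.002, -0.002, -1.0]]
contact_force: [-0.2, 0.6, -0.8]
width: 0.0296
finger_force: 30.0
```

move_arm([
  [0.07, -0.5, 0, 0, 0],
  [0.12, -0.9, 0, 0, 0],
  [0.12, -1, 0, 0, 0],
  [0.12, -1, 0, 0, 0],
])

```text
time_s: 18.12
tool_pos: [0.6273, -0.1946, 0.2233]
ee_rot: [[0.216, 0.976, -0.001], [0.976, -0.216, 0.002], [0.001, -0.001, -1.0]]
contact_force: [0.4, -0.8, 0.2]
width: 0.0296
finger_force: 30.0
```

move_arm([
  [0, -0.28, 0, 0, 0],
  [0, -0.28, 0, 0, 0],
  [0, -0.28, -0.15, 0, 0],
  [0, -0.28, -0.3, 0, 0],
  [0, -0.28, -0.4, 0, 0],
  [0, -0.28, -0.4, 0, 0],
  [0, -0.28, -0.4, 0, 0],
])

```text
time_s: 19.0
tool_pos: [0.6275, -0.224, 0.1839]
ee_rot: [[0.217, 0.976, 0.001], [0.976, -0.217, -0.0], [-0.0, 0.001, -1.0]]
contact_force: [-0.4, 0.9, -0.4]
width: 0.0298
finger_force: 30.0
```

move_arm([
  [0.01, 0.01, -0.1, 0, 0],
  [0.01, 0.01, -0.2, 0, 0],
  [0.01, 0.01, -0.28, 0, 0],
  [0.01, 0.01, -0.28, 0, 0],
])

```text
time_s: 19.5
tool_pos: [0.6285, -0.2227, 0.1549]
ee_rot: [[0.217, 0.976, 0.0], [0.976, -0.217, 0.0], [0.0, -0.0, -1.0]]
contact_force: [0.7, -0.1, -1.1]
width: 0.0299
finger_force: 30.0
```

move_arm([
  [0, 0, -0.05, 0, 0],
  [0, 0, -0.1, 0, 0],
  [0, 0, -0.1, 0, 0],
])

```text
time_s: 19.88
tool_pos: [0.6285, -0.2232, 0.1456]
ee_rot: [[0.217, 0.976, 0.001], [0.976, -0.217, -0.001], [-0.001, 0.001, -1.0]]
contact_force: [2.0, -1.2, 1.6]
width: 0.0299
finger_force: 30.0
```

move_arm([
  [0, 0, -0.05, 0, 0],
  [0, 0, -0.1, 0, 0],
  [0, 0, -0.1, 0, 0],
])

```text
time_s: 20.25
tool_pos: [0.6284, -0.2232, 0.1353]
ee_rot: [[0.217, 0.976, 0.0], [0.976, -0.217, -0.001], [-0.001, 0.001, -1.0]]
contact_force: [2.1, -0.6, 1.6]
width: 0.0296
finger_force: 30.0
```

move_arm([
  [0, 0, -0.05, 0, 0],
  [0, 0, -0.1, 0, 0],
  [0, 0, -0.14, 0, 0],
  [0, 0, -0.14, 0, 0],
  [0, 0, -0.14, 0, 0],
])

```text
time_s: 20.88
tool_pos: [0.6284, -0.2232, 0.1218]
ee_rot: [[0.217, 0.976, 0.0], [0.976, -0.217, -0.001], [-0.0, 0.001, -1.0]]
contact_force: [1.4, -0.9, 4.3]
width: 0.0295
finger_force: 30.0
```

```bash
python3 s.py
```

```text
[ 0.6284 -0.2232  0.1218] [ 1.4 -0.9  4.3] [-0.5  -0.27  0.  ] 0.0295 [ 0.976 -0.217]
```

move_arm([
  [0, 0, -0.02, 0, 0],
  [0, 0, -0.02, 0, 0],
  [0, 0, -0.02, 0, 0],
])

```text
time_s: 21.25
tool_pos: [0.6284, -0.2232, 0.1198]
ee_rot: [[0.217, 0.976, 0.001], [0.976, -0.217, -0.001], [-0.0, 0.001, -1.0]]
contact_force: [1.1, -2.5, 4.1]
width: 0.0298
finger_force: 30.0
```

move_arm([
  [0, 0, 0, 0, 0.2],
  [0, 0, 0, 0, 0.6],
  [0, 0, 0, 0, 0.6],
  [0, 0, 0, 0, 0.6],
  [0, 0, 0.3, 0, 0.6],
  [0, 0, 0.6, 0, 0.6],
  [0, 0, 1, 0, 0.6],
  [0, 0, 1, 0, 0.6],
])

```text
time_s: 22.25
tool_pos: [0.6297, -0.2233, 0.2226]
ee_rot: [[0.217, 0.976, 0.006], [0.976, -0.217, -0.002], [-0.0, 0.006, -1.0]]
contact_force: [0.4, -0.3, 0.4]
width: 0.0557
finger_force: 0.0
```

```bash
python3 - <<'E'
from h import *
save('scene','g6.png',(245,205,325,295),6)
E
```

```text
(no output)
```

View pics/g6.png

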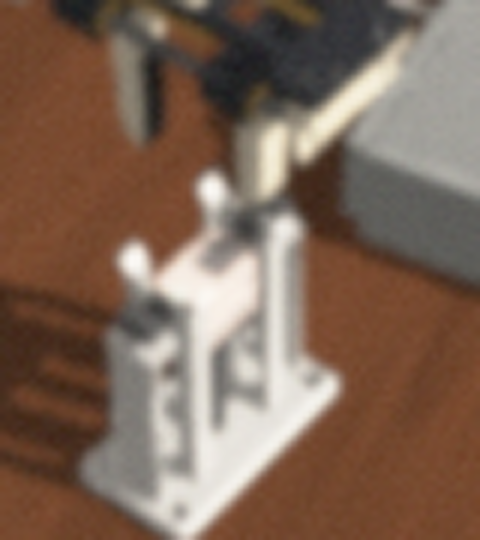

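The crop shows the stack, now two thick (260–340), at the same latched level. Next I check the desk cartridge in the scene view and go to it.

move_arm([
  [-0.5, -0.1, 0, 0.1, 0.6],
  [-0.88, -0.22, 0, 0.14, 0.6],
  [-0.88, -0.22, 0, 0.14, 0.6],
])

```text
time_s: 22.68
tool_pos: [0.5359, -0.2461, 0.2182]
ee_rot: [[0.004, 1.0, -0.005], [1.0, -0.004, 0.002], [0.002, -0.005, -1.0]]
contact_force: [-1.2, 0.0, 0.5]
width: 0.0557
finger_force: 0.0
```

```bash
python3 - <<'E'
from h import *
im=snapshot('scene');u,v=proj('scene',[.4515,-.2455,.018]);print(u,v,fitcart(im,'scene',u,v,.018))
E
python3 s.py
```

```text
227.63990434572895 260.16054332911057 (array([ 0.44525018, -0.23550132,  0.2389389 ]), np.float64(-0.5833882663150955))
[ 0.5385 -0.2447  0.2183] [ 0.1  0.4 -0.3] [-0.02  0.05  0.04] 0.0559 [ 1.    -0.002]
```

```bash
python3 - <<'E'
from h import *
im=snapshot('scene')
for th in(110,125,140,150):
    j=im.astype(int); w=(j.min(2)>th); k=np.where(w[...,None],255,0)*np.ones(3,int)
    print(th,fitcart(k.astype(np.uint8),'scene',227.6,260.2,.018))
E
```

```text
110 (array([ 0.44635893, -0.23842944,  0.03829355]), np.float64(-0.9336149668074833))
125 (array([ 0.44556219, -0.23780792,  0.08956634]), np.float64(-0.8856416772554002))
140 (array([ 0.44613628, -0.23680934,  0.13333333]), np.float64(-0.77312))
150 (array([ 0.44613628, -0.23680934,  0.13333333]), np.float64(-0.6973094170403588))
```

The scene fit agrees with an unmoved desk cartridge, allowing for the known bias between the cameras. I go to (0.449, -0.2425).

move_arm([
  [-0.4, 0.02, -0.3, 0.02, 0.6],
  [-0.9, 0.02, -0.7, 0.02, 0.6],
  [-0.9, 0.02, -1, 0.02, 0.6],
  [-0.9, 0.02, -1, 0.02, 0.6],
  [-0.9, 0.02, -1, 0.02, 0.6],
])

```text
time_s: 23.4
tool_pos: [0.4524, -0.2428, 0.1201]
ee_rot: [[-0.034, 0.999, 0.002], [0.999, 0.034, -0.001], [-0.001, 0.002, -1.0]]
contact_force: [-0.3, 0.5, 0.0]
width: 0.0558
finger_force: 0.0
```

move_arm([
  [0, 0, -0.4, 0, 0.6],
  [0, 0, -0.7, 0, 0.6],
  [0, 0, -0.7, 0, 0.6],
  [0, 0, -0.7, 0, 0.6],
])

```text
time_s: 23.9
tool_pos: [0.4519, -0.2435, 0.0511]
ee_rot: [[-0.033, 0.999, 0.003], [0.999, 0.033, -0.002], [-0.002, 0.003, -1.0]]
contact_force: [-0.2, -0.2, 1.1]
width: 0.0557
finger_force: 0.0
```

move_arm([
  [-0.02, 0.01, -0.2, 0, 0.6],
  [-0.02, 0.01, -0.34, 0, 0.6],
  [-0.02, 0.01, -0.34, 0, 0.6],
  [-0.02, 0.01, -0.34, 0, 0.3],
  [-0.02, 0.01, -0.34, 0, 0.0],
  [-0.02, 0.01, -0.34, 0, 0.0],
  [-0.02, 0.01, -0.34, 0, 0.0],
  [-0.02, 0.01, -0.34, 0, 0.0],
])

```text
time_s: 24.9
tool_pos: [0.4491, -0.2421, 0.0162]
ee_rot: [[-0.033, 0.999, 0.002], [0.999, 0.033, -0.001], [-0.001, 0.002, -1.0]]
contact_force: [0.7, -0.4, 4.4]
width: 0.0296
finger_force: 30.0
```

move_arm([
  [0, 0, 0.3, 0, 0.0],
  [0, 0, 0.6, 0, 0.0],
  [0, 0, 1, 0, 0.0],
  [0, 0, 1, 0, 0.0],
])

```text
time_s: 25.4
tool_pos: [0.449, -0.2426, 0.1177]
ee_rot: [[-0.032, 0.999, 0.004], [0.999, 0.032, -0.002], [-0.002, 0.004, -1.0]]
contact_force: [-0.0, 0.2, -0.9]
width: 0.0298
finger_force: 30.0
```

move_arm([
  [0, 0, 0.3, 0, 0.0],
  [0, 0, 0.6, 0, 0.0],
  [0, 0, 1, 0, 0.0],
  [0, 0, 1, 0, 0.0],
])

```text
time_s: 25.9
tool_pos: [0.4488, -0.2425, 0.2168]
ee_rot: [[-0.032, 0.999, 0.003], [0.999, 0.032, -0.001], [-0.002, 0.003, -1.0]]
contact_force: [0.6, -0.4, -1.6]
width: 0.0301
finger_force: 30.0
```

move_arm([
  [0.4, 0.1, 0.08, -0.1, 0],
  [0.9, 0.1, 0.08, -0.16, 0],
  [0.9, 0.1, 0.08, -0.16, 0],
])

```text
time_s: 26.28
tool_pos: [0.5405, -0.2292, 0.2201]
ee_rot: [[0.212, 0.977, -0.003], [0.977, -0.212, 0.002], [0.001, -0.004, -1.0]]
contact_force: [-0.3, 0.2, -0.6]
width: 0.0297
finger_force: 30.0
```

move_arm([
  [0.4, 0.1, 0, 0, 0],
  [0.9, 0.1, 0, 0, 0],
  [0.9, 0.1, 0, 0, 0],
  [0.9, 0.1, 0, 0, 0],
  [0.9, 0.1, -0.15, 0, 0],
  [0.9, 0.1, -0.3, 0, 0],
  [0.9, 0.1, -0.4, 0, 0],
  [0.9, 0.1, -0.4, 0, 0],
  [0.9, 0.1, -0.4, 0, 0],
])

```text
time_s: 27.4
tool_pos: [0.6284, -0.222, 0.184]
ee_rot: [[0.217, 0.976, 0.001], [0.976, -0.217, -0.0], [-0.0, 0.001, -1.0]]
contact_force: [-0.1, -0.2, -0.4]
width: 0.0295
finger_force: 30.0
```

move_arm([
  [0, -0.01, -0.1, 0, 0],
  [0, -0.01, -0.2, 0, 0],
  [0, -0.01, -0.28, 0, 0],
  [0, -0.01, -0.28, 0, 0],
])

```text
time_s: 27.9
tool_pos: [0.6287, -0.222, 0.1561]
ee_rot: [[0.217, 0.976, 0.001], [0.976, -0.217, 0.001], [0.001, 0.001, -1.0]]
contact_force: [-0.2, 1.9, 3.7]
width: 0.0295
finger_force: 30.0
```

move_arm([
  [0, 0, -0.05, 0, 0],
  [0, 0, -0.1, 0, 0],
  [0, 0, -0.1, 0, 0],
])

```text
time_s: 28.28
tool_pos: [0.6289, -0.2223, 0.1486]
ee_rot: [[0.217, 0.976, 0.003], [0.976, -0.217, 0.001], [0.002, 0.002, -1.0]]
contact_force: [-3.1, 3.2, 12.4]
width: 0.0296
finger_force: 30.0
```

move_arm([
  [0, 0, -0.05, 0, 0],
  [0, 0, -0.1, 0, 0],
  [0, 0, -0.1, 0, 0],
])

```text
time_s: 28.65
tool_pos: [0.6296, -0.2231, 0.1386]
ee_rot: [[0.217, 0.976, 0.005], [0.976, -0.217, -0.001], [0.0, 0.005, -1.0]]
contact_force: [0.3, 1.2, 6.8]
width: 0.0299
finger_force: 30.0
```

move_arm([
  [0, 0, -0.05, 0, 0],
  [0, 0, -0.1, 0, 0],
  [0, 0, -0.13, 0, 0],
  [0, 0, -0.13, 0, 0],
  [0, 0, -0.13, 0, 0],
])

```text
time_s: 29.28
tool_pos: [0.6296, -0.2227, 0.1239]
ee_rot: [[0.217, 0.976, 0.004], [0.976, -0.217, -0.0], [0.001, 0.003, -1.0]]
contact_force: [-0.0, 1.1, 4.5]
width: 0.0302
finger_force: 30.0
```

move_arm([
  [0, 0, -0.02, 0, 0],
  [0, 0, -0.03, 0, 0],
  [0, 0, -0.03, 0, 0],
])

```text
time_s: 29.65
tool_pos: [0.6296, -0.2228, 0.1209]
ee_rot: [[0.217, 0.976, 0.004], [0.976, -0.217, -0.0], [0.001, 0.004, -1.0]]
contact_force: [-0.8, 0.8, 5.9]
width: 0.0295
finger_force: 30.0
```

```bash
python3 - <<'E'
from h import *
save('scene','g7.png',(245,205,325,295),6)
E
python3 s.py
```

```text
[ 0.6297 -0.2228  0.1209] [0.3 1.1 5.6] [0.2  0.03 0.03] 0.0298 [ 0.976 -0.217]
```

View pics/g7.png

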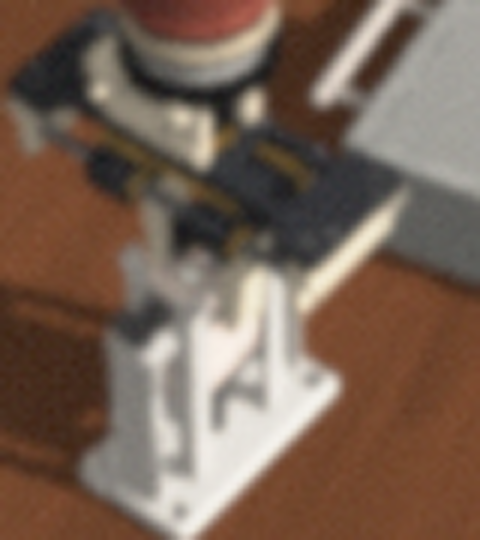

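The crop shows the stack deeper (bottom near 380), but the cartridge may have slipped up in the grip. I release it and tamp with closed fingers.

move_arm([
  [0, 0, 0, 0, 0.2],
  [0, 0, 0, 0, 0.6],
  [0, 0, 0, 0, 0.6],
  [0, 0, 0, 0, 0.6],
  [0, 0, 0.3, 0, 0.6],
  [0, 0, 0.6, 0, 0.6],
  [0, 0, 0.6, 0, 0.3],
  [0, 0, 0.6, 0, 0],
  [0, 0, 0.6, 0, 0],
  [0, 0, 0.6, 0, 0],
])

```text
time_s: 30.95
tool_pos: [0.6277, -0.2226, 0.1785]
ee_rot: [[0.217, 0.976, -0.002], [0.976, -0.217, 0.001], [0.0, -0.002, -1.0]]
contact_force: [0.0, 0.1, -0.3]
width: 0.0205
finger_force: 0.0
```

move_arm([
  [0, 0, -0.1, 0, 0],
  [0, 0, -0.2, 0, 0],
  [0, 0, -0.3, 0, 0],
  [0, 0, -0.34, 0, 0],
  [0, 0, -0.34, 0, 0],
])

```text
time_s: 31.58
tool_pos: [0.6281, -0.223, 0.1454]
ee_rot: [[0.218, 0.976, -0.0], [0.976, -0.218, 0.0], [-0.0, -0.0, -1.0]]
contact_force: [-0.4, 0.5, -0.5]
width: 0.0008
finger_force: 0.0
```

move_arm([
  [0, 0, -0.03, 0, 0],
  [0, 0, -0.03, 0, 0],
  [0, 0, -0.03, 0, 0],
])

```text
time_s: 31.95
tool_pos: [0.6287, -0.223, 0.1437]
ee_rot: [[0.217, 0.976, 0.002], [0.976, -0.217, -0.0], [-0.0, 0.002, -1.0]]
contact_force: [-0.7, 0.4, 4.9]
width: 0.0006
finger_force: 2.4
```

move_arm([
  [0, 0, -0.03, 0, 0],
  [0, 0, -0.03, 0, 0],
  [0, 0, -0.03, 0, 0],
])

```text
time_s: 32.33
tool_pos: [0.6286, -0.2231, 0.1403]
ee_rot: [[0.217, 0.976, 0.001], [0.976, -0.217, -0.0], [-0.0, 0.001, -1.0]]
contact_force: [0.7, 0.4, 5.0]
width: 0.0003
finger_force: 2.6
```

Closed tips met the cartridge top at 0.130 m, so it is latched. Now to the left handle at about (0.480, 0.245).

move_arm([
  [0, 0, 0.4, 0, 0],
  [0, 0, 0.8, 0, 0],
  [-0.1, 0.4, 0.8, 0.05, 0],
  [-0.3, 0.9, 0.8, 0.11, 0],
  [-0.38, 0.95, 0.8, 0.11, 0],
])

```text
time_s: 32.95
tool_pos: [0.5895, -0.1219, 0.2186]
ee_rot: [[0.039, 0.999, -0.002], [0.999, -0.039, 0.005], [0.005, -0.002, -1.0]]
contact_force: [0.5, -0.8, -0.6]
width: 0.0005
finger_force: 0.0
```

move_arm([
  [-0.2, 0.5, 0, 0, 0],
  [-0.38, 0.95, 0, 0, 0],
  [-0.38, 0.95, 0, 0, 0],
])

```text
time_s: 33.33
tool_pos: [0.551, -0.0285, 0.2189]
ee_rot: [[0.04, 0.999, -0.002], [0.999, -0.04, 0.003], [0.003, -0.003, -1.0]]
contact_force: [0.1, -0.1, -0.4]
width: 0.0003
finger_force: 0.0
```

move_arm([
  [-0.2, 0.5, 0, 0, 0],
  [-0.38, 0.95, 0, 0, 0],
  [-0.38, 0.95, 0, 0, 0],
])

```text
time_s: 33.7
tool_pos: [0.5134, 0.0651, 0.2191]
ee_rot: [[0.041, 0.999, -0.002], [0.999, -0.041, 0.001], [0.001, -0.002, -1.0]]
contact_force: [0.4, -0.3, 1.3]
width: 0.0006
finger_force: 0.0
```

move_arm([
  [-0.2, 0.5, 0, 0, 0],
  [-0.38, 0.95, 0, 0, 0],
  [-0.38, 0.95, 0, 0, 0],
])

```text
time_s: 34.08
tool_pos: [0.4758, 0.1595, 0.2192]
ee_rot: [[0.041, 0.999, -0.001], [0.999, -0.041, 0.001], [0.001, -0.001, -1.0]]
contact_force: [0.5, -1.0, 0.7]
width: 0.0003
finger_force: 0.0
```

move_arm([
  [-0.2, 0.5, 0, 0, 0],
  [-0.38, 0.92, 0, 0, 0],
  [-0.38, 0.92, -0.3, 0, 0],
  [-0.38, 0.92, -0.7, 0, 0],
  [-0.38, 0.92, -0.8, 0, 0],
  [-0.38, 0.92, -0.8, 0, 0],
])

```text
time_s: 34.83
tool_pos: [0.4395, 0.2475, 0.1396]
ee_rot: [[0.049, 0.999, 0.0], [0.999, -0.049, -0.001], [-0.001, 0.0, -1.0]]
contact_force: [0.0, 0.5, 0.8]
width: 0.0005
finger_force: 0.0
```

```bash
python3 s.py; python3 - <<'E'
from h import *
for u,v in((291,352),(155,311)):print(ray('top',u/1.4,v/1.4,.01))
E
```

```text
[0.4395 0.2475 0.1396] [0.  0.5 0.8] [-0.05  0.09 -0.01] 0.0005 [ 0.999 -0.049]
[0.4256663  0.15479686 0.01      ]
[0.51663406 0.41998906 0.01      ]
```

move_arm([
  [-0.03, 0, -0.4, 0, 0],
  [-0.03, 0, -0.8, 0, 0],
  [-0.03, 0, -0.9, 0, 0],
  [-0.03, 0, -0.9, 0, 0],
])

```text
time_s: 35.33
tool_pos: [0.4364, 0.2491, 0.0505]
ee_rot: [[0.047, 0.999, 0.001], [0.999, -0.047, 0.001], [0.001, 0.001, -1.0]]
contact_force: [0.3, 0.2, 0.3]
width: 0.0004
finger_force: 0.0
```

move_arm([
  [0.1, 0, 0, 0, 0],
  [0.2, -0.01, 0, 0, 0],
  [0.3, -0.01, 0, 0, 0],
  [0.4, -0.02, 0, 0, 0],
  [0.5, -0.02, 0, 0, 0],
  [0.6, -0.02, 0, 0, 0],
  [0.7, -0.03, 0, 0, 0],
  [0.8, -0.03, 0, 0, 0],
  [0.9, -0.04, 0, 0, 0],
  [0.95, -0.04, 0, 0, 0],
])

```text
time_s: 36.58
tool_pos: [0.5311, 0.2451, 0.0495]
ee_rot: [[0.047, 0.999, 0.001], [0.999, -0.047, 0.0], [0.0, 0.001, -1.0]]
contact_force: [-2.6, -0.3, 2.5]
width: 0.0003
finger_force: 1.2
```

move_arm([
  [0.1, 0, 0, 0, 0],
  [0.2, -0.01, 0, 0, 0],
  [0.25, -0.01, 0, 0, 0],
  [0.3, -0.01, 0, 0, 0],
  [0.35, -0.01, 0, 0, 0],
  [0.4, -0.02, 0, 0, 0],
  [0.4, -0.02, 0, 0, 0],
])

```text
time_s: 37.45
tool_pos: [0.5713, 0.2432, 0.0497]
ee_rot: [[0.046, 0.999, 0.002], [0.999, -0.046, 0.0], [0.0, 0.002, -1.0]]
contact_force: [-0.6, 0.1, 0.1]
width: 0.0003
finger_force: 0.2
```

move_arm([
  [0.03, 0, 0, 0, 0],
  [0.06, 0, 0, 0, 0],
  [0.08, 0, 0, 0, 0],
  [0.08, 0, 0, 0, 0],
])

```text
time_s: 37.95
tool_pos: [0.5788, 0.2429, 0.0497]
ee_rot: [[0.047, 0.999, 0.001], [0.999, -0.047, -0.0], [-0.0, 0.001, -1.0]]
contact_force: [-1.5, 0.0, 0.4]
width: -0.0
finger_force: 0.6
```

move_arm([
  [0.02, 0, 0, 0, 0],
  [0.04, 0, 0, 0, 0],
  [0.04, 0, 0, 0, 0],
])

```text
time_s: 38.33
tool_pos: [0.5827, 0.2429, 0.0496]
ee_rot: [[0.047, 0.999, 0.001], [0.999, -0.047, -0.0], [-0.0, 0.001, -1.0]]
contact_force: [-1.3, -1.0, -0.0]
width: 0.0005
finger_force: 0.6
```

move_arm([
  [0.02, 0, 0, 0, 0],
  [0.04, 0, 0, 0, 0],
  [0.04, 0, 0, 0, 0],
])

```text
time_s: 38.7
tool_pos: [0.5866, 0.2431, 0.0496]
ee_rot: [[0.046, 0.999, 0.001], [0.999, -0.046, 0.0], [0.0, 0.001, -1.0]]
contact_force: [-1.4, -1.4, 0.3]
width: 0.0007
finger_force: 0.6
```

move_arm([
  [0.02, 0, 0, 0, 0],
  [0.04, 0, 0, 0, 0],
  [0.04, 0, 0, 0, 0],
])

```text
time_s: 39.08
tool_pos: [0.587, 0.2432, 0.0496]
ee_rot: [[0.046, 0.999, -0.007], [0.999, -0.046, -0.001], [-0.001, -0.007, -1.0]]
contact_force: [-7.7, -0.9, 6.1]
width: 0.0007
finger_force: 3.9
```

move_arm([
  [0.02, 0, 0, 0, 0],
  [0.04, 0, 0, 0, 0],
  [0.04, 0, 0, 0, 0],
])

```text
time_s: 39.45
tool_pos: [0.5871, 0.2431, 0.0496]
ee_rot: [[0.045, 0.999, -0.016], [0.999, -0.045, -0.001], [-0.002, -0.016, -1.0]]
contact_force: [-14.0, -1.9, 11.1]
width: -0.0001
finger_force: 7.3
```

```bash
python3 s.py
```

```text
[0.5871 0.2431 0.0496] [-14.   -1.9  11.1] [-0.64  3.02 -0.03] -0.0001 [ 0.999 -0.045]
```

The drawer meets a hard stop at x = 0.587, so the left one is home. Now the right handle at about (0.601, 0.036).

move_arm([
  [-0.15, 0, 0, 0, 0],
  [-0.25, 0, 0, 0, 0],
  [-0.25, 0, 0.4, 0, 0.24],
  [-0.25, -0.2, 0.8, 0, 0.24],
  [-0.1, -0.6, 0.8, 0, 0.24],
  [0, -1, 0.8, 0, 0.24],
  [0, -1, 0.8, 0, 0.24],
])

```text
time_s: 40.33
tool_pos: [0.5964, 0.1378, 0.1304]
ee_rot: [[0.054, 0.999, 0.004], [0.999, -0.054, -0.003], [-0.003, 0.004, -1.0]]
contact_force: [-0.1, 0.2, -0.4]
width: 0.0223
finger_force: 0.0
```

move_arm([
  [0, -0.5, 0, 0, 0.24],
  [0.06, -1, 0, 0, 0.24],
  [0.06, -1, 0, 0, 0.24],
  [0.06, -1, 0, 0, 0.24],
  [0.06, -1, 0, 0, 0.24],
])

```text
time_s: 40.95
tool_pos: [0.6002, 0.0461, 0.1294]
ee_rot: [[0.042, 0.999, -0.0], [0.999, -0.042, 0.002], [0.002, -0.0, -1.0]]
contact_force: [-0.4, 0.3, 0.4]
width: 0.022
finger_force: 0.0
```

```bash
python3 s.py
```

```text
[0.6002 0.0461 0.1294] [-0.4  0.3  0.4] [-0.05  0.12  0.  ] 0.022 [ 0.999 -0.042]
```

move_arm([
  [0.01, -0.08, -0.25, 0, 0.24],
  [0.01, -0.08, -0.45, 0, 0.24],
  [0.01, -0.08, -0.55, 0, 0.24],
  [0.01, -0.08, -0.55, 0, 0.24],
])

```text
time_s: 41.45
tool_pos: [0.6009, 0.0364, 0.0741]
ee_rot: [[0.045, 0.999, -0.001], [0.999, -0.045, 0.0], [0.0, -0.001, -1.0]]
contact_force: [-0.4, -0.5, 0.6]
width: 0.022
finger_force: 0.0
```

move_arm([
  [0, 0, -0.05, 0, 0.24],
  [0, 0, -0.1, 0, 0.24],
  [0, 0, -0.1, 0, 0.24],
])

```text
time_s: 41.82
tool_pos: [0.601, 0.0352, 0.0645]
ee_rot: [[0.046, 0.999, -0.0], [0.999, -0.046, 0.0], [0.0, -0.0, -1.0]]
contact_force: [0.4, -0.8, -0.7]
width: 0.0221
finger_force: 0.0
```

```bash
python3 s.py
```

```text
[0.601  0.0352 0.0645] [ 0.4 -0.8 -0.7] [-0.11  0.04  0.02] 0.0221 [ 0.999 -0.046]
```

Tips are below the bar's top with no force, so both fingers straddle it. I descend, grip and pull.

move_arm([
  [0, 0, -0.08, 0, 0.24],
  [0, 0, -0.15, 0, 0.24],
  [0, 0, -0.15, 0, 0.24],
  [0, 0, -0.15, 0, 0],
  [0, 0, -0.15, 0, 0],
  [0, 0, -0.15, 0, 0],
])

```text
time_s: 42.58
tool_pos: [0.5982, 0.0352, 0.0494]
ee_rot: [[0.046, 0.999, -0.007], [0.999, -0.046, 0.001], [0.0, -0.007, -1.0]]
contact_force: [-5.2, 0.5, 2.9]
width: 0.01
finger_force: 30.0
```

move_arm([
  [-0.05, 0, 0, 0, 0],
  [-0.1, 0, 0, 0, 0],
  [-0.15, 0.01, 0, 0, 0],
  [-0.15, 0.01, 0, 0, 0],
])

```text
time_s: 43.08
tool_pos: [0.5852, 0.0358, 0.0495]
ee_rot: [[0.046, 0.999, -0.002], [0.999, -0.046, -0.0], [-0.0, -0.002, -1.0]]
contact_force: [0.5, -1.1, -2.6]
width: 0.01
finger_force: 30.0
```

```bash
python3 s.py
```

```text
[0.5852 0.0358 0.0495] [ 0.5 -1.1 -2.6] [-0.2   0.02 -0.03] 0.01 [ 0.999 -0.046]
```

The drawer is unlocked and moving freely.

move_arm([
  [-0.1, 0, 0, 0, 0],
  [-0.2, 0.01, 0, 0, 0],
  [-0.3, 0.01, 0, 0, 0],
  [-0.4, 0.02, 0, 0, 0],
  [-0.5, 0.02, 0, 0, 0],
  [-0.6, 0.02, 0, 0, 0],
  [-0.7, 0.03, 0, 0, 0],
  [-0.8, 0.03, 0, 0, 0],
  [-0.9, 0.04, 0, 0, 0],
  [-1, 0.04, 0, 0, 0],
])

```text
time_s: 44.32
tool_pos: [0.4854, 0.0402, 0.0495]
ee_rot: [[0.046, 0.999, -0.0], [0.999, -0.046, 0.0], [0.0, -0.0, -1.0]]
contact_force: [2.1, -1.5, -12.9]
width: 0.0098
finger_force: 30.0
```

move_arm([
  [-0.1, 0, 0, 0, 0],
  [-0.2, 0.01, 0, 0, 0],
  [-0.2, 0.01, 0, 0, 0],
  [-0.2, 0.01, 0, 0, 0],
])

```text
time_s: 44.82
tool_pos: [0.464, 0.0411, 0.0495]
ee_rot: [[0.046, 0.999, -0.005], [0.999, -0.046, 0.0], [0.0, -0.005, -1.0]]
contact_force: [-1.8, -0.6, -9.4]
width: 0.01
finger_force: 30.0
```

move_arm([
  [0, 0, 0, 0, 0.12],
  [0, 0, 0, 0, 0.24],
  [0, 0, 0, 0, 0.24],
  [0, 0, 0.4, 0, 0.24],
  [0, 0, 0.8, 0, 0.24],
  [0, 0, 0.9, 0, 0.6],
])

```text
time_s: 45.58
tool_pos: [0.4687, 0.0414, 0.1424]
ee_rot: [[0.046, 0.999, 0.007], [0.999, -0.046, 0.001], [0.001, 0.007, -1.0]]
contact_force: [0.1, -0.1, -0.3]
width: 0.028
finger_force: 0.0
```

move_arm([
  [0, -0.4, 0.2, 0, 0.6],
  [0, -0.8, 0.5, 0, 0.6],
  [0, -1, 0.8, 0, 0.6],
  [0, -1, 0.8, 0, 0.6],
])

```text
time_s: 46.08
tool_pos: [0.4676, -0.0609, 0.2212]
ee_rot: [[0.05, 0.999, 0.005], [0.999, -0.05, -0.001], [-0.001, 0.005, -1.0]]
contact_force: [0.6, 0.0, 0.6]
width: 0.0556
finger_force: 0.0
```

```bash
python3 s.py; python3 - <<'E'
from h import *
save('top','r1.png',(200,130,320,230),6.6)
E
```

```text
[ 0.4676 -0.0609  0.2212] [0.6 0.  0.6] [-0.02  0.09 -0.01] 0.0556 [ 0.999 -0.05 ]
```

View pics/r1.png

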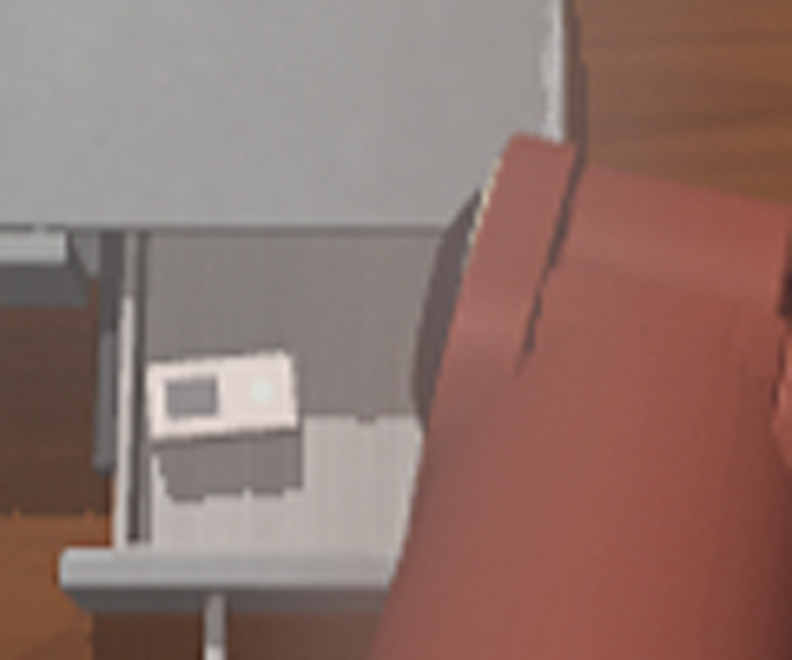

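The crop shows one cartridge at the drawer's left, with corners (148,365), (292,352), (298,430) and (153,440). The arm hides the right part.

```bash
python3 - <<'E'
from h import *
q=lambda u,v,z:ray('top',200+u/6.6-.42,130+v/6.6-.42,z)
P=np.array([q(*c,.037) for c in[(148,365),(292,352),(298,428),(153,439)]]);d=P[0]-P[1]+P[3]-P[2];print('R',P.mean(0).round(4),np.arctan2(-d[0],d[1]).round(3),np.linalg.norm(P[0]-P[1]).round(4),np.linalg.norm(P[0]-P[3]).round(4))
print(q(60,553,.068),q(400,553,.068),q(150,230,.07))
im=snapshot('top');print(fitcart(im,'top',233.3,189.7,.037))
E
```

```text
R [0.5879 0.0802 0.037 ] 0.045 0.0596 0.0315
[0.51862516 0.14234781 0.068     ] [0.51312643 0.00858666 0.068     ] [0.6495613  0.10496387 0.07      ]
(array([0.58547769, 0.08565717, 0.125     ]), np.float64(-0.3595173219151421))
```

move_arm([
  [0.4, 0.5, 0, 0.03, 0.6],
  [0.8, 1, 0, 0.06, 0.6],
  [1, 1, 0, 0.06, 0.6],
  [1, 1, 0, 0.06, 0.6],
])

```text
time_s: 46.68
tool_pos: [0.566, 0.0433, 0.2172]
ee_rot: [[-0.052, 0.999, -0.003], [0.999, 0.052, -0.0], [0.0, -0.003, -1.0]]
contact_force: [0.0, 0.1, -0.1]
width: 0.056
finger_force: 0.0
```

move_arm([
  [0.19, 0.4, 0, 0, 0.6],
  [0.19, 0.4, -0.3, 0, 0.6],
  [0.19, 0.4, -0.6, 0, 0.6],
  [0.19, 0.4, -1, 0, 0.6],
  [0.19, 0.4, -1, 0, 0.6],
  [0.19, 0.4, -1, 0, 0.6],
])

```text
time_s: 47.42
tool_pos: [0.5853, 0.0807, 0.1206]
ee_rot: [[-0.047, 0.999, 0.001], [0.999, 0.047, -0.0], [-0.0, 0.001, -1.0]]
contact_force: [0.3, -0.6, 0.5]
width: 0.0556
finger_force: 0.0
```

```bash
python3 s.py
```

```text
[0.5853 0.0807 0.1206] [ 0.3 -0.6  0.5] [-0.08  0.01 -0.02] 0.0556 [0.999 0.047]
```

move_arm([
  [0.01, 0, -0.3, 0, 0.6],
  [0.01, 0, -0.6, 0, 0.6],
  [0.01, 0, -0.8, 0, 0.6],
  [0.01, 0, -0.86, 0, 0.6],
  [0.01, 0, -0.86, 0, 0.6],
  [0.01, 0, -0.86, 0, 0.3],
  [0.01, 0, -0.86, 0, 0.0],
  [0.01, 0, -0.86, 0, 0.0],
  [0.01, 0, -0.86, 0, 0.0],
  [0.01, 0, -0.86, 0, 0.0],
])

```text
time_s: 48.68
tool_pos: [0.587, 0.0812, 0.0343]
ee_rot: [[-0.048, 0.999, 0.002], [0.999, 0.048, 0.0], [0.0, 0.002, -1.0]]
contact_force: [1.0, 0.6, 3.4]
width: 0.0299
finger_force: 30.0
```

move_arm([
  [0, 0, 0.3, 0, 0.0],
  [0, 0, 0.6, 0, 0.0],
  [0, 0, 1, 0, 0.0],
  [0, 0, 1, 0, 0.0],
])

```text
time_s: 49.18
tool_pos: [0.5878, 0.0811, 0.1362]
ee_rot: [[-0.048, 0.999, 0.005], [0.999, 0.048, 0.001], [0.001, 0.005, -1.0]]
contact_force: [0.6, 0.8, -1.5]
width: 0.0297
finger_force: 30.0
```

move_arm([
  [0, 0, 0.5, 0, 0.0],
  [0, 0, 0.9, 0, 0.0],
  [0, 0, 0.9, 0, 0.0],
])

```text
time_s: 49.55
tool_pos: [0.5873, 0.0811, 0.2253]
ee_rot: [[-0.048, 0.999, 0.004], [0.999, 0.048, 0.001], [0.0, 0.004, -1.0]]
contact_force: [0.3, 0.3, -2.0]
width: 0.0297
finger_force: 30.0
```

move_arm([
  [0.05, -0.5, 0, -0.1, 0],
  [0.13, -1, 0, -0.17, 0],
  [0.13, -1, 0, -0.17, 0],
])

```text
time_s: 49.92
tool_pos: [0.5975, -0.0254, 0.2211]
ee_rot: [[0.227, 0.974, -0.005], [0.974, -0.227, -0.005], [-0.006, -0.004, -1.0]]
contact_force: [0.1, 0.6, -1.9]
width: 0.0297
finger_force: 30.0
```

move_arm([
  [0.05, -0.5, 0, 0, 0],
  [0.13, -1, 0, 0, 0],
  [0.13, -1, 0, 0, 0],
])

```text
time_s: 50.3
tool_pos: [0.6103, -0.1243, 0.2213]
ee_rot: [[0.225, 0.974, -0.005], [0.974, -0.225, -0.003], [-0.004, -0.004, -1.0]]
contact_force: [-0.4, 0.6, -0.4]
width: 0.0296
finger_force: 30.0
```

move_arm([
  [0.05, -0.5, 0, 0, 0],
  [0.13, -0.95, 0, 0, 0],
  [0.13, -1, 0, 0, 0],
  [0.13, -1, 0, 0, 0],
  [0.13, -1, 0, 0, 0],
])

```text
time_s: 50.92
tool_pos: [0.6255, -0.2155, 0.2228]
ee_rot: [[0.214, 0.977, -0.001], [0.977, -0.214, 0.003], [0.003, -0.002, -1.0]]
contact_force: [-0.3, -0.9, -0.4]
width: 0.0297
finger_force: 30.0
```

```bash
python3 s.py; python3 - <<'E'
from h import *
save('top','r2.png',(200,130,320,230),6.6)
E
```

```text
[ 0.6255 -0.2155  0.2228] [-0.3 -0.9 -0.4] [-0.1   0.05 -0.03] 0.0297 [ 0.977 -0.214]
```

View pics/r2.png

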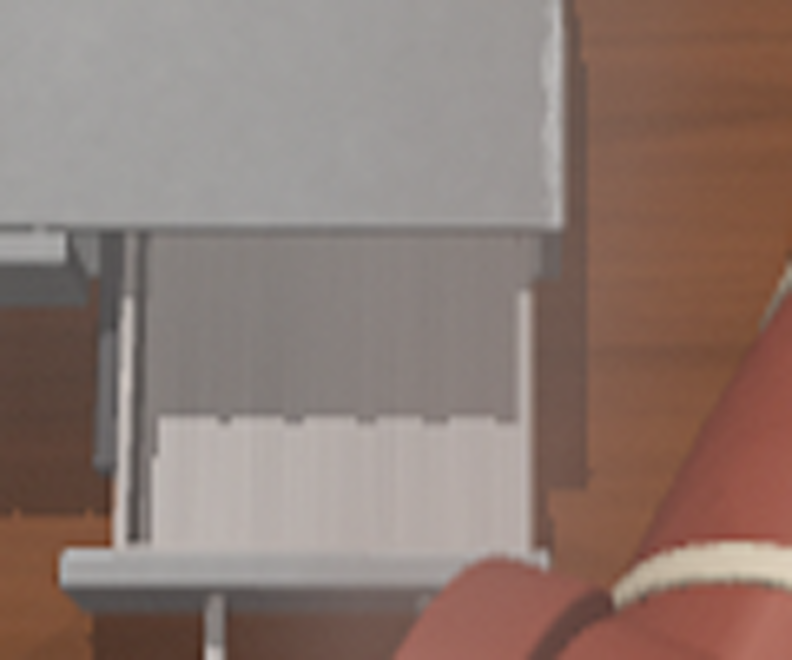

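The crop shows the right drawer empty, so this is the last cartridge. I insert it.

move_arm([
  [0.03, -0.08, 0, 0, 0],
  [0.03, -0.08, -0.2, 0, 0],
  [0.03, -0.08, -0.4, 0, 0],
  [0.03, -0.08, -0.4, 0, 0],
  [0.03, -0.08, -0.4, 0, 0],
])

```text
time_s: 51.6
tool_pos: [0.6288, -0.2272, 0.1845]
ee_rot: [[0.217, 0.976, 0.001], [0.976, -0.217, -0.001], [-0.0, 0.002, -1.0]]
contact_force: [0.0, 0.6, -0.5]
width: 0.0296
finger_force: 30.0
```

```bash
python3 s.py
```

```text
[ 0.6288 -0.2272  0.1845] [ 0.   0.6 -0.5] [-0.05  0.07  0.01] 0.0296 [ 0.976 -0.217]
```

move_arm([
  [0, 0.03, 0, 0, 0],
  [0, 0.03, -0.1, 0, 0],
  [0, 0.03, -0.2, 0, 0],
  [0, 0.03, -0.28, 0, 0],
  [0, 0.03, -0.28, 0, 0],
])

```text
time_s: 52.22
tool_pos: [0.6284, -0.2234, 0.1548]
ee_rot: [[0.217, 0.976, -0.0], [0.976, -0.217, 0.001], [0.001, -0.001, -1.0]]
contact_force: [1.0, 1.1, -0.1]
width: 0.0297
finger_force: 30.0
```

move_arm([
  [0, 0, -0.05, 0, 0],
  [0, 0, -0.1, 0, 0],
  [0, 0, -0.1, 0, 0],
])

```text
time_s: 52.6
tool_pos: [0.6283, -0.2244, 0.1455]
ee_rot: [[0.218, 0.976, 0.0], [0.976, -0.218, -0.001], [-0.001, 0.001, -1.0]]
contact_force: [0.9, -0.9, -0.6]
width: 0.0301
finger_force: 30.0
```

move_arm([
  [0, 0, -0.05, 0, 0],
  [0, 0, -0.1, 0, 0],
  [0, 0, -0.1, 0, 0],
])

```text
time_s: 52.98
tool_pos: [0.6283, -0.2244, 0.1361]
ee_rot: [[0.218, 0.976, 0.001], [0.976, -0.218, -0.001], [-0.001, 0.001, -1.0]]
contact_force: [-0.2, 0.7, 2.7]
width: 0.0295
finger_force: 30.0
```

move_arm([
  [0, 0, -0.05, 0, 0],
  [0, 0, -0.1, 0, 0],
  [0, 0, -0.15, 0, 0],
  [0, 0, -0.15, 0, 0],
  [0, 0, -0.15, 0, 0],
])

```text
time_s: 53.6
tool_pos: [0.6283, -0.2245, 0.1213]
ee_rot: [[0.218, 0.976, 0.001], [0.976, -0.218, -0.001], [-0.001, 0.001, -1.0]]
contact_force: [-0.7, -0.9, 5.4]
width: 0.0296
finger_force: 30.0
```

```bash
python3 s.py
```

```text
[ 0.6283 -0.2245  0.1213] [-0.7 -0.9  5.4] [-0.26  0.11 -0.04] 0.0296 [ 0.976 -0.218]
```

Now 2 mm deeper, then I release, tamp with closed fingers and check the height.

move_arm([
  [0, 0, -0.02, 0, 0],
  [0, 0, -0.02, 0, 0],
  [0, 0, -0.02, 0, 0.2],
  [0, 0, -0.02, 0, 0.6],
  [0, 0, -0.02, 0, 0.6],
  [0, 0, -0.02, 0, 0.6],
  [0, 0, 0.3, 0, 0.6],
  [0, 0, 0.6, 0, 0.6],
  [0, 0, 0.6, 0, 0.3],
  [0, 0, 0.6, 0, 0],
  [0, 0, 0.6, 0, 0],
  [0, 0, 0.6, 0, 0],
  [0, 0, 0.6, 0, 0],
])

```text
time_s: 55.22
tool_pos: [0.628, -0.2238, 0.1801]
ee_rot: [[0.217, 0.976, -0.001], [0.976, -0.217, 0.0], [0.0, -0.001, -1.0]]
contact_force: [-0.7, 0.5, -0.2]
width: 0.0104
finger_force: 0.0
```

move_arm([
  [0, 0, -0.1, 0, 0],
  [0, 0, -0.2, 0, 0],
  [0, 0, -0.3, 0, 0],
  [0, 0, -0.35, 0, 0],
  [0, 0, -0.35, 0, 0],
])

```text
time_s: 55.85
tool_pos: [0.6282, -0.2239, 0.1454]
ee_rot: [[0.217, 0.976, -0.0], [0.976, -0.217, 0.0], [-0.0, -0.0, -1.0]]
contact_force: [1.0, 0.2, 0.1]
width: 0.0005
finger_force: 0.0
```

move_arm([
  [0, 0, -0.02, 0, 0],
  [0, 0, -0.02, 0, 0],
  [0, 0, -0.02, 0, 0],
])

```text
time_s: 56.22
tool_pos: [0.6285, -0.2241, 0.1445]
ee_rot: [[0.217, 0.976, 0.001], [0.976, -0.217, -0.0], [-0.0, 0.001, -1.0]]
contact_force: [-1.0, 0.5, 4.6]
width: 0.0006
finger_force: 2.2
```

move_arm([
  [0, 0, -0.03, 0, 0],
  [0, 0, -0.03, 0, 0],
  [0, 0, -0.03, 0, 0],
])

```text
time_s: 56.6
tool_pos: [0.6286, -0.2241, 0.1417]
ee_rot: [[0.217, 0.976, 0.001], [0.976, -0.217, -0.0], [-0.0, 0.001, -1.0]]
contact_force: [-0.3, 0.9, 5.8]
width: 0.0003
finger_force: 2.9
```

move_arm([
  [0, 0, -0.02, 0, 0],
  [0, 0, -0.02, 0, 0],
  [0, 0, 0.4, 0, 0],
  [0, 0, 0.8, 0, 0],
  [-0.2, 0.4, 0.8, 0.05, 0.24],
  [-0.5, 0.85, 0.8, 0.11, 0.24],
  [-0.55, 0.9, 0.8, 0.11, 0.24],
])

```text
time_s: 57.48
tool_pos: [0.5715, -0.1291, 0.22]
ee_rot: [[0.041, 0.999, -0.003], [0.999, -0.041, 0.004], [0.004, -0.003, -1.0]]
contact_force: [-0.1, -1.6, 0.1]
width: 0.0212
finger_force: 0.0
```

move_arm([
  [-0.25, 0.4, 0, 0, 0.24],
  [-0.55, 0.9, 0, 0, 0.24],
  [-0.55, 0.9, 0, 0, 0.24],
])

```text
time_s: 57.85
tool_pos: [0.5166, -0.0397, 0.2201]
ee_rot: [[0.04, 0.999, -0.002], [0.999, -0.04, 0.003], [0.003, -0.003, -1.0]]
contact_force: [0.6, -0.8, 0.6]
width: 0.0223
finger_force: 0.0
```

move_arm([
  [-0.25, 0.4, 0, 0, 0.24],
  [-0.53, 0.85, 0, 0, 0.24],
  [-0.53, 0.85, -0.3, 0, 0.24],
  [-0.53, 0.85, -0.7, 0, 0.24],
  [-0.53, 0.85, -0.9, 0, 0.24],
  [-0.53, 0.85, -0.9, 0, 0.24],
  [-0.53, 0.85, -0.9, 0, 0.24],
])

```text
time_s: 58.72
tool_pos: [0.4665, 0.0402, 0.1312]
ee_rot: [[0.048, 0.999, 0.002], [0.999, -0.048, -0.001], [-0.0, 0.002, -1.0]]
contact_force: [0.5, 0.5, 0.1]
width: 0.0225
finger_force: 0.0
```

```bash
python3 s.py
```

```text
[0.4665 0.0402 0.1312] [0.5 0.5 0.1] [-0.11  0.04 -0.  ] 0.0225 [ 0.999 -0.048]
```

move_arm([
  [-0.01, 0, -0.3, 0, 0.24],
  [-0.01, 0, -0.5, 0, 0.24],
  [-0.01, 0, -0.6, 0, 0.24],
  [-0.01, 0, -0.66, 0, 0.24],
  [-0.01, 0, -0.66, 0, 0.24],
])

```text
time_s: 59.35
tool_pos: [0.4646, 0.0411, 0.0649]
ee_rot: [[0.046, 0.999, 0.001], [0.999, -0.046, 0.0], [0.0, 0.001, -1.0]]
contact_force: [0.8, 0.4, 0.1]
width: 0.0225
finger_force: 0.0
```

```bash
python3 s.py
```

```text
[0.4646 0.0411 0.0649] [0.8 0.4 0.1] [0.05 0.08 0.08] 0.0225 [ 0.999 -0.046]
```

move_arm([
  [0, 0, -0.08, 0, 0.24],
  [0, 0, -0.15, 0, 0.24],
  [0, 0, -0.15, 0, 0.24],
  [0, 0, -0.15, 0, 0],
  [0, 0, -0.15, 0, 0],
  [0, 0, -0.15, 0, 0],
])

```text
time_s: 60.1
tool_pos: [0.4651, 0.0411, 0.0498]
ee_rot: [[0.046, 0.999, 0.002], [0.999, -0.046, -0.0], [-0.0, 0.002, -1.0]]
contact_force: [2.5, -0.2, -1.5]
width: 0.0101
finger_force: 30.0
```

move_arm([
  [0.1, 0, 0, 0, 0],
  [0.2, -0.01, 0, 0, 0],
  [0.3, -0.01, 0, 0, 0],
  [0.4, -0.02, 0, 0, 0],
  [0.5, -0.02, 0, 0, 0],
  [0.6, -0.02, 0, 0, 0],
  [0.7, -0.03, 0, 0, 0],
  [0.8, -0.03, 0, 0, 0],
  [0.9, -0.04, 0, 0, 0],
  [1, -0.04, 0, 0, 0],
])

```text
time_s: 61.35
tool_pos: [0.565, 0.0368, 0.0498]
ee_rot: [[0.046, 0.999, 0.0], [0.999, -0.046, -0.0], [-0.0, 0.0, -1.0]]
contact_force: [-3.1, -0.8, 5.4]
width: 0.0101
finger_force: 30.0
```

move_arm([
  [0.1, 0, 0, 0, 0],
  [0.2, -0.01, 0, 0, 0],
  [0.3, -0.01, 0, 0, 0],
  [0.3, -0.01, 0, 0, 0],
])

```text
time_s: 61.85
tool_pos: [0.597, 0.0353, 0.0498]
ee_rot: [[0.047, 0.999, 0.005], [0.999, -0.047, -0.001], [-0.001, 0.005, -1.0]]
contact_force: [1.4, -1.1, 1.8]
width: 0.0097
finger_force: 30.0
```

move_arm([
  [0.03, 0, 0, 0, 0],
  [0.06, 0, 0, 0, 0],
  [0.06, 0, 0, 0, 0],
])

```text
time_s: 62.22
tool_pos: [0.5982, 0.0353, 0.0498]
ee_rot: [[0.047, 0.999, -0.005], [0.999, -0.047, -0.001], [-0.001, -0.005, -1.0]]
contact_force: [-3.6, -2.2, 7.5]
width: 0.0099
finger_force: 30.0
```

```bash
python3 s.py
```

```text
[0.5982 0.0353 0.0498] [-3.6 -2.2  7.5] [-0.64  0.96 -0.03] 0.0099 [ 0.999 -0.047]
```

move_arm([
  [0.04, 0, 0, 0, 0],
  [0.04, 0, 0, 0, 0],
  [0, 0, 0, 0, 0.12],
  [0, 0, 0, 0, 0.24],
  [0, 0, 0, 0, 0.24],
  [0, 0, 0.3, 0, 0.24],
  [0, 0, 0.7, 0, 0.24],
  [0, 0, 1, 0, 0.24],
  [0, 0, 1, 0, 0.24],
])

```text
time_s: 63.35
tool_pos: [0.6024, 0.0366, 0.152]
ee_rot: [[0.046, 0.999, 0.006], [0.999, -0.046, 0.001], [0.001, 0.006, -1.0]]
contact_force: [-0.8, 0.6, -0.3]
width: 0.0221
finger_force: 0.0
```

move_arm([
  [-0.2, 0, 0.3, 0, 0.24],
  [-0.5, 0, 0.8, 0, 0.24],
  [-0.5, 0, 0.8, 0, 0.24],
  [-0.5, 0, 0.8, 0, 0.24],
])

```text
time_s: 63.85
tool_pos: [0.5499, 0.0366, 0.2284]
ee_rot: [[0.046, 0.999, -0.002], [0.999, -0.046, 0.0], [0.0, -0.002, -1.0]]
contact_force: [0.6, 0.0, -0.1]
width: 0.0223
finger_force: 0.0
```

```bash
python3 s.py; python3 - <<'E'
from h import *
im=cv2.imread('pics/x.png')  # earlier top view, right drawer shut
now=snapshot('top')[:,:,::-1]
# feeder area + left front profile
for y in(.24,.30):
    col=[now[tuple(int(round(c)) for c in proj('top',[x,y,.06])[::-1])].mean().round() for x in np.arange(.56,.68,.006)]
    print(y,col)
s=snapshot('scene')
for n,C in(('catchA',[.6424,-.1592,.140]),('mid',[.6285,-.223,.130])): 
    u,v=proj('scene',C).round().astype(int);print(n,s[v-1:v+2,u-1:u+2].reshape(-1,3).mean(0).round())
w=(s.min(2)>170).astype(np.uint8);print('white on desk near D',w[250:270,218:238].sum())
E
```

```text
[0.5499 0.0366 0.2284] [ 0.6  0.  -0.1] [-0.11  0.06 -0.  ] 0.0223 [ 0.999 -0.046]
0.24 [np.float64(63.0), np.float64(63.0), np.float64(61.0), np.float64(60.0), np.float64(60.0), np.float64(58.0), np.float64(60.0), np.float64(132.0), np.float64(144.0), np.float64(60.0), np.float64(65.0), np.float64(70.0), np.float64(80.0), np.float64(81.0), np.float64(84.0), np.float64(160.0), np.float64(151.0), np.float64(143.0), np.float64(156.0), np.float64(156.0)]
0.3 [np.float64(61.0), np.float64(61.0), np.float64(60.0), np.float64(60.0), np.float64(58.0), np.float64(55.0), np.float64(57.0), np.float64(59.0), np.float64(61.0), np.float64(60.0), np.float64(63.0), np.float64(63.0), np.float64(77.0), np.float64(79.0), np.float64(78.0), np.float64(166.0), np.float64(161.0), np.float64(133.0), np.float64(159.0), np.float64(157.0)]
catchA [76. 59. 49.]
mid [231. 220. 210.]
white on desk near D 0
```

```bash
python3 -c "
from workcell import *
print(job_done())"
```

```text
the job is handed in; nothing more can be done
None
```

I loaded all four white cartridges into the feeder, shut both drawers and handed the job in at about 64 s; no verdict came back, and I confirmed latching only by feel (closed fingers met the top at catch height), not by reading the catches.

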